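# Charge the ball-mill jar from the weighing scoop

## Robot

A 7-joint arm with a two-finger parallel gripper is mounted at the origin on a cart in front of the work surface, level with it; the furniture and walls round the work are solid. World frame = base frame: x ahead of the robot, y to its left, z up, the work surface at z = 0. Lengths are in m, angles in rad, forces in N, time in s.
With the tool pointing down it reaches from about 0.4 to 0.875 m from the base axis. Payload 19.3 kg.
Tool frame: the origin (TCP) lies at the very end of the fingers, on their centre line; the grasp point (between the pads) lies 19 mm behind it; z points along the fingers, y is the direction in which the jaws open and shut (so a half turn about z gives the same grasp; the last joint's range is limited). The gripper opens to 85 mm and grips with 20 to 120 N. Pads are 22 mm wide; open, the fingers measure 114 mm over their backs; the gripper's body (76 mm by 85 mm) begins 54 mm behind the grasp point. The pads swing forward as they close: fully open they stand 13 mm farther back than shut.
Start: joints at [1.205, 0.521, -0.036, 1.599, 0.021, 1.021, -0.113], TCP at [0.182, -0.598, 0.231] pointing down, gripper open.
Joint ranges: [-2.91, 2.91], [-0.3, 2.13], [-1.5, 1.42], [0.17, 2.43], [-1.26, 4.41], [0.16, 1.93], [-2.52, 2.52]. Speed limits (rad/s): [1.89, 1.89, 2.39, 2.39, 3.01, 3.01, 3.01].

## Interface

Orientations are given as [roll, pitch, yaw] about the fixed x, y, z axes, in that order (R = Rz(yaw) Ry(pitch) Rx(roll)).
In Python, from workcell import bot gives the robot as it stands. The module is installed in compiled form; this text tells all that it offers.
- The arm moves only by the shell command python3 -m inch 'ROWS' [FORCE]. ROWS is JSON, a list of rows, each an object of numbers: "dx", "dy", "dz": the shift along the tool's x, y, z in mm; "rx", "ry", "rz": the turn, a rotation vector about the tool's x, y, z in rad; "hand": the closure, from -1 (fully open) to 1 (shut), so that 0 is half open. In form: [{"dx": .., "dy": .., "dz": .., "rx": .., "ry": .., "rz": .., "hand": ..}, ...]. A call has 1 to 10 rows; each row shifts and turns the commanded pose from where the row before left it, along the tool's axes as they then stand; what a row does not reach is not made up. A row lasts 1/10 s, in which the tool goes at most 50 mm and 8.59 degrees, less where a joint would pass 70% of its speed; a pose out of reach is approached as far as the arm can. A call with a gripper value outside its range is refused whole. The fingers move at their own pace and stop on an object; FORCE is the grip in N (left out, the last holds). Time passes only in rows, so rows that do not move let the fingers close. It gives the time, the measured TCP pose, the force and the opening at its end, in the units of the state.
- bot.observe(): the state, without advancing time (a new reading comes with each control period).
- bot.grab_frame(name): name is "scene" or "top"; returns (picture, depth): 480x640x3 uint8, red, green, blue; 480x640 float32, m along the optical axis (not along the pixel's ray), 0 where there is no reading.
- bot.get_calibration(name): a dict with "vertical_fov" (degrees; the focal length in pixels is half the picture's height over the tangent of half this angle, whatever the lens; pixels are square), "cx", "cy" (the principal point, pixels), "origin" and "orientation" of the camera in the world. Camera axes: x right, y down, z forward; pixel columns grow to the right and rows downward; lengths in m; the calibration is good to about 2 mm. A picture is of the moment at which its call begins. get_calibration takes no time and is no camera call.
- bot.job_done(): hands the job in, once; it reports no verdict.
Trained networks look in the newest picture that a camera, given by its name, has taken for a name from the list of things; names that differ only in an ending like _2 or _b are one class to them, and where a whole thing is asked for, a point or a joint stands for the part that bears it (a point fixed in the world has none). Each returns a list of dicts, best first, with "score" (0 to 1); they miss things now and then, are a little off and sometimes report something else, mostly with a low value. They report only what shows in the picture. A call takes as long as a camera call.
- bot.trace(camera, target): "region" (480x640 bool, what is visible of it) and "box" ([left, top, right, bottom] in pixels, round what is visible of it).
- bot.tip_of(camera, target): "centre" ([row, column] in pixels: a listed point, or the origin of a listed thing).
The state is a dict: "clock": time; "qpos": joint angles; "qd": joint speeds; "joint_efforts": joint torques, N m; "position": TCP position; "tool_rot": TCP orientation; "force": force on the tool from outside, world axes, zero at the start; "moment": the same for the moment, N m; "grip_width": finger opening in m.
Only numpy, scipy, OpenCV 4.12 (cv2) and the standard library are available. Lean on these libraries where they do the work, as an engineer would, in place of code of your own. Each camera call takes 0.05 s, during which the arm holds its last target.

## Task

Charge the mill: lift the weighing scoop with its five grinding balls, carry it level to the open jar, tip it nose-down to about 40 degrees over the mouth and hold it so for a second, until all the balls have rolled into the jar; then level the scoop and set it back down flat on the bench. After that fit the lid fully home on the jar and swing the bail right over it to its stop, leaving the other glassware and bottles where they stand.

Things in the scene. Friction and masses are not known exactly. Their poses are not given: they have to be found in the camera images.
- mill: Small bench ball mill, fixed (mm). Housing 150 (x) x 235 (y) with a flat deck 45 above the bench, reaching from x -96 to +55 and y -165 to +70 of its origin; the panel with display and switch is its front (-x). A steel grinding jar stands fixed on it. Origin: on the bench under the jar's axis, z up.
- jar_mouth (a point): Centre of the open mouth of the grinding jar, level with its rim, 103 above the bench; axes as the mill's (mm). Jar 76 outside, 68 inside diameter; inner floor 42 below the rim. Ears at its +y and -y sides carry the bail's arms, which reach out to 53 from the axis.
- bail (a joint): Hinge of the bail: a dark steel stirrup (round 8 mm crossbar 82.5 from the hinge) turning about the mill's y axis, 65 mm above the bench under the jar's centre. 0 = open, lying forward (-x), 0.262 rad above level; 1.309 = upright over the jar; 1.35 = stop, closed. Starts 0 to 0.2; friction 0.06 N m holds it where left. It clears the knob of a seated lid by 2.5 mm, not of an unseated one.
- bail_tab (a point): Grip point on the bail's flat thumb tab, 108 mm from the hinge; moves with the bail: 108 x sin(0.262 + joint) above the hinge and 108 x cos(0.262 + joint) forward (-x) of it. The tab is 12 wide (along the mill's y), 8 thick, runs out from the middle of the crossbar and ends 117 from the hinge.
- jar_lid: Loose steel lid of the jar, 120 g, lying right way up on the mill's deck (45 above the bench) beside the jar, on its -y side (mm). Spigot 62 dia x 6 high, flange 80 dia x 8, round knob 24 dia x 30 on top; 44 high in all. Origin: centre of the spigot's underside, z up; 6 below the rim when the lid is seated.
- scoop: Loose steel weighing scoop, 140 g, flat on the bench in front of the mill, holding the balls (mm). Nose to its +x, handle to -x, z up; 188 long, 66 wide. Origin: underside of the flat pan (x -41 to 20, floor 3 thick, walls 24 high); from x 20 to 62 the floor rises at 16 degrees to the spout, 45 wide inside: the balls stay in until it is tilted nose-down more than that.
- scoop_handle (a point): Grip point in the middle of the scoop's straight grey plastic handle: 90 behind the scoop's origin, 30 up. Handle 68 long, 14 wide, 15 high, 22 clear of the bench. Axes as the scoop's. (mm)
- scoop_nose (a point): Middle of the pouring edge at the open nose: 62 ahead of the scoop's origin, 15 up. Axes as the scoop's. (mm)
- scoop_pan (a point): Middle of the space inside the scoop's pan: 5 ahead of the origin, 12 up. (mm)
- ball_0_center (a point): Centre of polished steel grinding ball 1 of 5, 15 diameter, 14 g, alike; starts in the scoop's pan. (mm)
- ball_1_center (a point): Centre of polished steel grinding ball 2 of 5, 15 diameter, 14 g, alike; starts in the scoop's pan. (mm)
- ball_2_center (a point): Centre of polished steel grinding ball 3 of 5, 15 diameter, 14 g, alike; starts in the scoop's pan. (mm)
- ball_3_center (a point): Centre of polished steel grinding ball 4 of 5, 15 diameter, 14 g, alike; starts in the scoop's pan. (mm)
- ball_4_center (a point): Centre of polished steel grinding ball 5 of 5, 15 diameter, 14 g, alike; starts in the scoop's pan. (mm)
- vial_1: Bystander: small brown vial, 22 dia x 44 high, near the centrifuge. Origin at the centre of its underside. (mm)
- vial_2: Bystander: small clear vial with blue cap, 22 dia x 44 high, near the centrifuge. Origin at the centre of its underside. (mm)
- tube_1: Bystander: standing capped 50 ml tube, 34 dia x 115 high, left of the mill, behind the scale. Origin at the centre of its underside. (mm)
- tube_2: Bystander: standing capped 50 ml tube, 34 dia x 115 high, left of the mill, behind the scale. Origin at the centre of its underside. (mm)
- amber_2: Bystander: brown bottle with white cap, 52 dia x 92 high, behind the left-hand scale. Origin at the centre of its underside. (mm)

How it is judged:
By the outcome, as a careful person would: the job done as asked, in the order asked, and still so for the second after the job is handed in, with the robot touching nothing.
It also fails if it takes over 67 s, if anything falls off the work surface, if the arm or the gripper's body presses on something with over 40 N, if the wrist force passes 120 N, or if a joint passes its speed limit or range.

## Working session

There is one attempt and no reset: what is moved stays moved. The work goes in short steps, Python scripts to look and compute and a shell command to move; the robot and the scene stay as the last step left them, time stands still between calls to the robot, and variables do not carry over. Pictures are saved under pics/ and viewed, and the job is handed in when it is done.

```bash
mkdir -p pics; ls; python3 - <<'E'
from workcell import bot
import cv2,numpy as np
print(bot.observe())
for n in("scene","top"):
    im,d=bot.grab_frame(n); cv2.imwrite(f"pics/{n}0.png",im[:,:,::-1]); np.save(f"{n}0.npy",d)
    print(n,bot.get_calibration(n))
E
```

```text
pics
{'clock': 0.0, 'qpos': array([ 1.20475302,  0.52199625, -0.03631448,  1.60000574,  0.02122836,
        1.02108359, -0.1128021 ]), 'qd': array([ 2.23511732e-03,  1.10327292e-03, -4.11638862e-04, -4.44209081e-04,
        8.00194579e-05, -2.00026220e-04,  1.30665301e-03]), 'joint_efforts': array([ 3.39076387e-04, -9.27093530e+01,  1.98000737e+00, -3.69926226e+01,
        1.78199628e-02,  8.14001978e-03,  2.53010506e-05]), 'position': array([ 0.1820703 , -0.597546  ,  0.23073776]), 'tool_rot': array([-3.14049068e+00,  1.09124055e-04,  2.95834874e-01]), 'force': array([-0.47528199, -0.36856728,  0.20024194]), 'moment': array([0.0422853 , 0.0414404 , 0.00297041]), 'grip_width': 0.0854877651139867}
scene {'vertical_fov': 57.24050078364518, 'cx': 328.9120733754104, 'cy': 233.65033418961778, 'origin': array([0.00422037, 0.62584272, 0.58982538]), 'orientation': array([-2.13593888, -0.0029683 , -2.33461   ])}
top {'vertical_fov': 57.63483429743561, 'cx': 315.973103543591, 'cy': 235.05889508741234, 'origin': array([0.38570958, 0.08665073, 0.96641411]), 'orientation': array([-2.95528454, -0.00347052, -1.56465306])}
```

View pics/scene0.png

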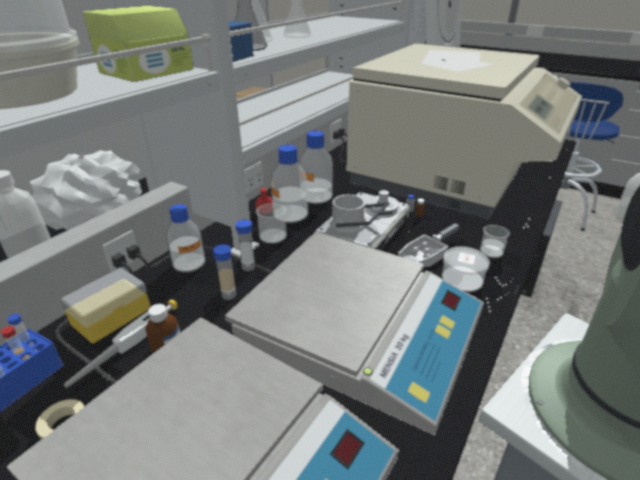

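View pics/top0.png

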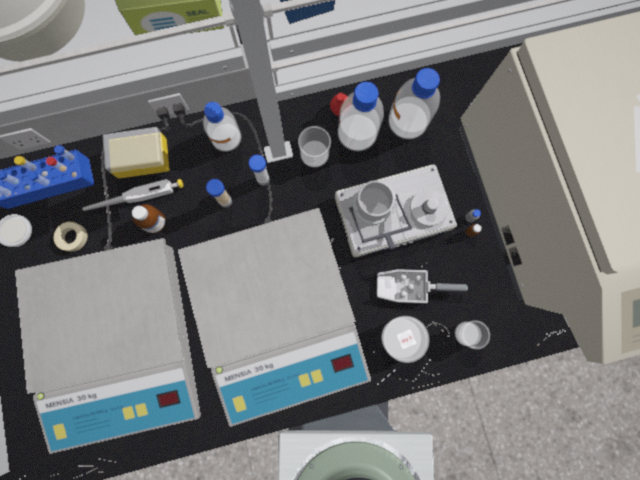

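The top picture shows the mill at about (395,210), with the jar at (375,200), the lid at (427,207) and the bail lying toward the robot. The scoop is at (410,287), nose left and handle right. Next I measure from both views.

```bash
cat > h.py <<'E'
import numpy as np,cv2
from scipy.spatial.transform import Rotation as R
from workcell import bot
def cam(n):
    c=bot.get_calibration(n); f=240/np.tan(np.radians(c["vertical_fov"]/2))
    return f,c["cx"],c["cy"],np.array(c["origin"]),R.from_euler("xyz",c["orientation"]).as_matrix()
def ray(n,rc):
    f,cx,cy,o,M=cam(n); v=M@np.array([(rc[1]-cx)/f,(rc[0]-cy)/f,1.]); return o,v
def at_z(n,rc,z):
    o,v=ray(n,rc); return o+v*(z-o[2])/v[2]
def tri(a,b):
    (o1,v1),(o2,v2)=ray("scene",a),ray("top",b)
    A=np.stack([v1,-v2],1); s=np.linalg.lstsq(A,o2-o1,rcond=None)[0]
    p,q=o1+v1*s[0],o2+v2*s[1]; return (p+q)/2,np.linalg.norm(p-q)
def cloud(n,d):
    f,cx,cy,o,M=cam(n); r,c=np.mgrid[:480,:640]
    return (np.stack([(c-cx)/f*d,(r-cy)/f*d,d],-1)@M.T)+o
def proj(n,p):
    f,cx,cy,o,M=cam(n); q=M.T@(np.array(p)-o); return np.array([cy+f*q[1]/q[2],cx+f*q[0]/q[2]])
E
python3 - <<'E'
from h import *
np.set_printoptions(precision=4,suppress=True)
for t in ["mill","jar_mouth","bail_tab","jar_lid","scoop","scoop_handle","scoop_nose","scoop_pan","ball_0_center"]:
    a=bot.tip_of("scene",t);b=bot.tip_of("top",t)
    for n,l in(("scene",a),("top",b)): print(t,n,[(np.round(x["centre"],1),round(x["score"],2)) for x in l[:6]])
    if a and b: print("   tri",*tri(a[0]["centre"],b[0]["centre"]))
print(bot.observe()["clock"])
im=cv2.imread("pics/top0.png"); cv2.imwrite("pics/top0c.png",cv2.resize(im[150:350,320:520],(800,800))[:600] if 0 else cv2.resize(im[150:310,320:500],None,fx=4,fy=3.7,interpolation=cv2.INTER_CUBIC))
im=cv2.imread("pics/scene0.png"); cv2.imwrite("pics/scene0c.png",cv2.resize(im[180:290,310:480],None,fx=4.5,fy=4.5,interpolation=cv2.INTER_CUBIC))
E
```

```text
mill scene [(array([237.2, 345.5]), 0.61)]
mill top []
jar_mouth scene [(array([201.2, 350.3]), 0.62)]
jar_mouth top []
bail_tab scene [(array([210.8, 388.5]), 0.79)]
bail_tab top [(array([242.8, 393.3]), 0.58), (array([209.2, 373.1]), 0.35)]
   tri [ 0.5342 -0.0704  0.103 ] 0.0011707266383204516
jar_lid scene [(array([207.3, 381.5]), 0.68), (array([295.6, 226.1]), 0.57), (array([253.9, 425. ]), 0.32), (array([248.6, 424.1]), 0.3)]
jar_lid top [(array([205.7, 428.6]), 0.87)]
   tri [ 0.6277 -0.1618  0.0397] 0.00040789394176371014
scoop scene [(array([253.9, 424.6]), 0.72)]
scoop top [(array([287.4, 406.4]), 0.66)]
   tri [ 0.4523 -0.1141  0.0051] 0.0020963888492203297
scoop_handle scene [(array([235.4, 446.1]), 0.76)]
scoop_handle top [(array([286.7, 450.5]), 0.66)]
   tri [ 0.4552 -0.2076  0.0134] 0.0054743632406911505
scoop_nose scene [(array([258.9, 405.9]), 0.87)]
scoop_nose top [(array([286.5, 375.8]), 0.8)]
   tri [ 0.4531 -0.0437  0.0251] 0.003895521642395195
scoop_pan scene []
scoop_pan top [(array([286.5, 405.1]), 0.77), (array([215.2, 469.2]), 0.56), (array([288.7, 375.3]), 0.34)]
ball_0_center scene [(array([245.2, 422.9]), 0.54), (array([250.7, 412.3]), 0.38)]
ball_0_center top [(array([276.7, 420.1]), 0.55)]
   tri [ 0.4773 -0.1449  0.0028] 0.004919037556832841
1.0
```

View pics/top0c.png

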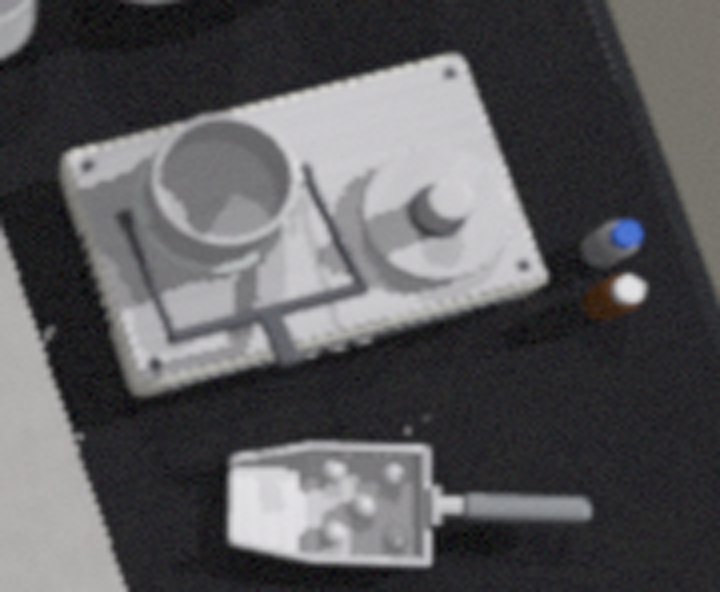

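View pics/scene0c.png

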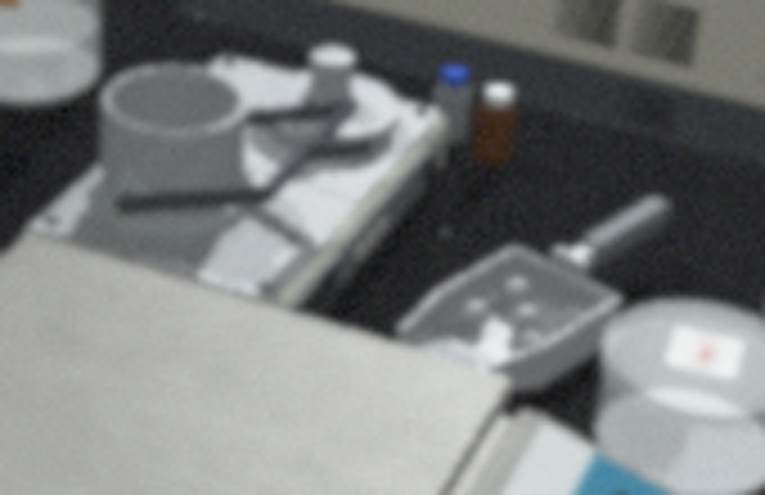

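The crops are clear: jar rim centre is near top pixel (375,199), lid knob near (429,203), bail tab end near (392,246). The scoop is nearly square to the image and the 5 balls are in the pan. Next I refine with depth fits.

```bash
python3 - <<'E'
from h import *
np.set_printoptions(precision=4,suppress=True)
T=cloud("top",np.load("top0.npy")); S=cloud("scene",np.load("scene0.npy"))
for n,C in(("top",T),("scene",S)):
    P=C.reshape(-1,3); P=P[(P[:,0]>.35)&(P[:,0]<.75)&(P[:,1]>-.3)&(P[:,1]<.05)]
    print(n,"bench z",np.median(P[(abs(P[:,2])<.015)][:,2]))
    D=P[(abs(P[:,2]-.045)<.008)&(P[:,0]>.52)]
    print(" deck z",np.median(D[:,2]),len(D))
    (c,s,a)=cv2.minAreaRect((D[:,:2]*1000).astype(np.float32)); print(" deckrect",c,s,a)
    Q=P[(abs(P[:,2]-.103)<.006)&(P[:,0]>.55)&(P[:,1]>-.12)]
    # circle
    def fit(Q):
        A=np.c_[2*Q[:,:2],np.ones(len(Q))]; x=np.linalg.lstsq(A,(Q[:,:2]**2).sum(1),rcond=None)[0]; return x[:2],np.sqrt(x[2]+x[:2]@x[:2])
    print(" rim",len(Q),fit(Q),np.median(Q[:,2]))
    K=P[(P[:,2]>.082)&(P[:,2]<.097)&(P[:,1]<-.13)&(P[:,0]>.55)]; print(" knob",len(K),K.mean(0),K.min(0),K.max(0))
    F=P[(P[:,2]>.055)&(P[:,2]<.064)&(P[:,1]<-.11)&(P[:,0]>.55)]; print(" flange",len(F),F[:,:2].min(0),F[:,:2].max(0), fit(F),np.median(F[:,2]))
    sc=P[(P[:,2]>.008)&(P[:,2]<.05)&(P[:,0]<.51)&(P[:,0]>.405)&(P[:,1]<-.03)]
    print(" scoop",len(sc),sc.min(0),sc.max(0))
    h=sc[sc[:,1]<-.18]; print(" handle",len(h),h.mean(0),h.min(0),h.max(0)); print(np.polyfit(h[:,1],h[:,0],1))
# rows/edges for trace
for t in["scoop","scoop_handle","bail"]:
    for n in("top","scene"):
        r=bot.trace(n,t)
        for x in r[:2]: print(t,n,x["box"],x["score"])
# verticals: scoop corners at wall height 24mm, from top crop
for p in [(443.5,434),(564,433),(440,305),(545,228),(453,231)]:
    r,c=p; print("scoop corner",at_z("top",(150+r/3.7-.4,320+p[1]/4-.4),.024 if c>250 else .02))
for p in [(495,468),(520,468),(495,590),(520,590)]:
    print("handle",at_z("top",(150+p[0]/3.7-.4,320+p[1]/4-.4),.037))
print("tabend")
E
```

```text
top bench z -0.00021223683711402153
 deck z 0.04433163235336535 4317
 deckrect (621.7620239257812, -132.10301208496094) (170.2665252685547, 323.0885925292969) 15.533611297607422
 rim 323 (array([ 0.607 , -0.0516]), np.float64(0.0473561140669478)) 0.10156071494648589
 knob 373 [ 0.6539 -0.2434  0.0893] [ 0.5857 -0.2999  0.0821] [ 0.7495 -0.1439  0.097 ]
 flange 1028 [ 0.58 -0.3 ] [ 0.7499 -0.1162] (array([ 0.6452, -0.2092]), np.float64(0.07102998882153082)) 0.05885856771300735
 scoop 1024 [ 0.4188 -0.2363  0.008 ] [ 0.4878 -0.047   0.0426]
 handle 175 [ 0.4498 -0.2075  0.0363] [ 0.4426 -0.2363  0.0255] [ 0.4574 -0.1801  0.0405]
[0.0404 0.4581]
scene bench z 0.00029303149941317663
 deck z 0.044747970766009226 1897
 deckrect (622.669677734375, -137.12303161621094) (170.77444458007812, 327.5250549316406) 16.69978904724121
 rim 235 (array([ 0.6102, -0.0486]), np.float64(0.04565084886561778)) 0.10051614385722091
 knob 348 [ 0.659  -0.2608  0.0894] [ 0.575  -0.2998  0.082 ] [ 0.75   -0.1418  0.097 ]
 flange 356 [ 0.581 -0.3  ] [ 0.7499 -0.1147] (array([ 0.6521, -0.215 ]), np.float64(0.07816
[... 207 characters left out ...]
op top [376.4, 272.0, 469.3, 304.2] 0.68
scoop scene [316.4, 191.1, 409.7, 249.8] 0.74
scoop scene [399.3, 222.6, 457.5, 266.0] 0.58
scoop_handle top [377.0, 270.2, 465.1, 303.4] 0.9
scoop_handle scene [393.8, 227.9, 457.3, 271.5] 0.67
bail top [361.5, 204.2, 411.4, 249.6] 0.71
bail top [410.1, 188.6, 444.0, 229.8] 0.31
bail scene [342.9, 199.9, 394.2, 224.6] 0.62
scoop corner [ 0.4891 -0.1591  0.024 ]
scoop corner [ 0.4193 -0.1557  0.024 ]
scoop corner [ 0.4907 -0.0892  0.024 ]
scoop corner [ 0.4296 -0.0468  0.02  ]
scoop corner [ 0.4832 -0.0495  0.02  ]
handle [ 0.4581 -0.1726  0.037 ]
handle [ 0.4438 -0.1719  0.037 ]
handle [ 0.4585 -0.2375  0.037 ]
handle [ 0.4443 -0.2366  0.037 ]
tabend
```

```bash
python3 - <<'E'
from h import *
np.set_printoptions(precision=4,suppress=True)
from scipy.optimize import least_squares
for n in("top","scene"):
    d=np.load(n+"0.npy"); C=cloud(n,d)
    m=(abs(C[...,2]-.0447)<.006)&(C[...,0]>.5)&(C[...,0]<.75)&(C[...,1]>-.26)&(C[...,1]<.05)
    m=cv2.morphologyEx(m.astype(np.uint8),cv2.MORPH_OPEN,np.ones((3,3)))
    k,l,st,_=cv2.connectedComponentsWithStats(m); i=1+st[1:,4].argmax()
    D=C[l==i]; c,s,a=cv2.minAreaRect((D[:,:2]*1000).astype(np.float32)); print(n,"deck",len(D),c,s,a)
    def circ(Q,r0,c0):
        f=lambda p:np.hypot(Q[:,0]-p[0],Q[:,1]-p[1])-r0
        r=least_squares(f,c0,loss="soft_l1",f_scale=.001); return r.x,np.sqrt(np.median(r.fun**2))
    P=C.reshape(-1,3)
    Q=P[(P[:,2]>.096)&(P[:,2]<.108)&(np.hypot(P[:,0]-.627,P[:,1]+.0515)<.05)&(P[:,0]>.565)]
    print(" rim",len(Q),circ(Q,.036,[.627,-.05]),Q[:,:2].min(0),Q[:,:2].max(0))
    near=np.hypot(P[:,0]-.628,P[:,1]+.162)
    K=P[(near<.03)&(P[:,2]>.080)&(P[:,2]<.095)]; print(" knob",len(K),np.median(K,0),(K.min(0)+K.max(0))/2,K.max(0)-K.min(0))
    F=P[(near<.055)&(abs(P[:,2]-.059)<.004)]; c,r=cv2.minEnclosingCircle((F[:,:2]*1000).astype(np.float32)); print(" flange",len(F),np.median(F[:,2]),c,r)
E
```

```text
top deck 2072 (632.284423828125, -129.75054931640625) (147.13473510742188, 145.2383270263672) 16.064393997192383
 rim 223 (array([ 0.6255, -0.036 ]), np.float64(0.0011148091482250308)) [ 0.5885 -0.0732] [ 0.6634 -0.0026]
 knob 109 [ 0.6184 -0.1545  0.0883] [ 0.6185 -0.1554  0.0861] [0.022  0.023  0.0116]
 flange 900 0.05876145173408248 (619.1724243164062, -155.40513610839844) 40.023502349853516
scene deck 1308 (619.4195556640625, -86.65325927734375) (144.39260864257812, 228.14881896972656) 16.08283042907715
 rim 172 (array([ 0.628, -0.035]), np.float64(0.001130021362041448)) [ 0.5895 -0.0732] [ 0.6681 -0.0019]
 knob 59 [ 0.6189 -0.1518  0.0881] [ 0.621  -0.153   0.0852] [0.0251 0.0224 0.01  ]
 flange 210 0.05864834503200689 (621.8218383789062, -155.42369079589844) 40.87356948852539
```

```bash
python3 - <<'E'
from h import *
np.set_printoptions(precision=3,suppress=True)
T=cloud("top",np.load("top0.npy"));S=cloud("scene",np.load("scene0.npy"))
for C in (T,S):
    P=C.reshape(-1,3)
    for lo,hi in((.08,.15),(.15,.25),(.25,.45)):
        for y0 in(-.55,-.45,-.4,-.35,-.3,-.25,-.2):
            q=P[(P[:,2]>lo)&(P[:,2]<hi)&(abs(P[:,1]-y0)<.025)&(P[:,0]>.15)]
            if len(q): print(lo,y0,"xmin %.3f n%d"%(np.percentile(q[:,0],1),len(q)),end="; ")
        print()
P=T.reshape(-1,3)
y=.2805; M=np.array([[np.cos(y),np.sin(y)],[-np.sin(y),np.cos(y)]])
for n,C in(("top",T),("scene",S)):
    P=C.reshape(-1,3); m=(P[:,:2]-[.6265,-.0355])@M.T
    t=(m[:,0]<-60e-3)&(m[:,0]>-.125)&(abs(m[:,1])<.06)&(P[:,2]>.07)
    q=np.c_[m[t],P[t][:,2]]; 
    print(n,len(q)); 
    c=q[q[:,0]>-.088]; print(" crossbar y range",c[:,1].min(),c[:,1].max(),"x",np.median(c[:,0]),"z",np.median(c[:,2]))
    e=q[q[:,0]<-.092]; print(" tab",len(e),np.median(e,0),e.min(0),e.max(0))
    if len(e): print(" angle",np.median(np.arctan2(e[:,2]-.065-.004*.9,-e[:,0])))
E
```

```text
0.08 -0.35 xmin 0.404 n828; 0.08 -0.3 xmin 0.493 n1658; 0.08 -0.25 xmin 0.679 n1152; 
0.15 -0.55 xmin 0.979 n117; 0.15 -0.45 xmin 0.331 n582; 0.15 -0.4 xmin 0.319 n758; 0.15 -0.35 xmin 0.319 n3486; 0.15 -0.3 xmin 0.494 n3957; 0.15 -0.25 xmin 0.679 n3051; 0.15 -0.2 xmin 0.885 n839; 
0.25 -0.45 xmin 0.336 n100; 0.25 -0.4 xmin 0.330 n6709; 0.25 -0.35 xmin 0.346 n11772; 0.25 -0.3 xmin 0.498 n9550; 0.25 -0.25 xmin 0.681 n4213; 0.25 -0.2 xmin 0.845 n388; 
0.08 -0.55 xmin 0.459 n6; 0.08 -0.45 xmin 0.426 n127; 0.08 -0.4 xmin 0.415 n109; 0.08 -0.35 xmin 0.405 n1057; 0.08 -0.3 xmin 0.491 n1808; 0.08 -0.25 xmin 0.676 n1230; 0.08 -0.2 xmin 1.012 n79; 
0.15 -0.55 xmin 0.360 n157; 0.15 -0.45 xmin 0.332 n311; 0.15 -0.4 xmin 0.320 n370; 0.15 -0.35 xmin 0.320 n3211; 0.15 -0.3 xmin 0.490 n3486; 0.15 -0.25 xmin 0.678 n2431; 0.15 -0.2 xmin 0.889 n548; 
0.25 -0.55 xmin 0.374 n1114; 0.25 -0.45 xmin 0.346 n1387; 0.25 -0.4 xmin 0.334 n1541; 0.25 -0.35 xmin 0.340 n3236; 0.25 -0.3 xmin 0.494 n4114; 0.25 -0.25 xmin 0.679 n2382; 0.25 -0.2 xmin 0.849 n460; 
top 324
 crossbar y range -0.05440294209032745 0.052798682965145706 x -0.07758851801537911 z 0.09733733521659671
 tab 59 [-0.102 -0.     0.107] [-0.11  -0.007  0.098] [-0.092  0.005  0.112]
 angle 0.3635807975383495
scene 198
 crossbar y range -0.053091862126751564 0.0532689894901894 x -0.07615964175955454 z 0.09703264652049448
 tab 36 [-0.101  0.002  0.106] [-0.108 -0.005  0.098] [-0.092  0.006  0.11 ]
 angle 0.3562320219462215
```

```bash
cat >> h.py <<'E'
import json
def pose():
    s=bot.observe(); return np.array(s["position"]),R.from_euler("xyz",s["tool_rot"])
def dn(yaw): return R.from_euler("xyz",[np.pi,0,yaw])
def rows(wps,p=None,r=None):
    """wps: list of (pos, Rotation, n). prints suggested rows in tool axes"""
    if p is None: p,r=pose()
    out=[]
    for P,Q,n in wps:
        P=np.array(P); w=(r.inv()*Q).as_rotvec(); r0=r; p0=p
        for i in range(1,n+1):
            Pn=p0+(P-p0)*i/n; Rn=r0*R.from_rotvec(w*i/n)
            d=r.inv().apply(Pn-p)*1000; v=(r.inv()*Rn).as_rotvec()
            o={k:round(float(x),1) for k,x in zip(("dx","dy","dz"),d) if abs(x)>.05}
            o.update({k:round(float(x),3) for k,x in zip(("rx","ry","rz"),v) if abs(x)>.0005})
            out.append(o); p,r=Pn,Rn
    for i in range(0,len(out),10): print(json.dumps(out[i:i+10]))
    return p,r
E
python3 - <<'E'
from h import *
rows([((.215,-.42,.231),dn(.65),4),((.255,-.325,.231),dn(1.0),3),((.335,-.25,.231),dn(1.3),3),((.4505,-.204,.20),dn(1.54),3),((.4505,-.204,.07),dn(1.54),4)])
E
```

```text
[{"dx": 20.8, "dy": -40.1, "dz": 0.1, "rz": -0.089}, {"dx": 24.3, "dy": -38.1, "dz": 0.1, "rz": -0.089}, {"dx": 27.6, "dy": -35.8, "dz": 0.1, "rz": -0.089}, {"dx": 30.6, "dy": -33.3, "dz": 0.1, "rz": -0.089}, {"dx": 29.8, "dy": -17.1, "rz": -0.117}, {"dx": 31.6, "dy": -13.6, "rz": -0.117}, {"dx": 32.9, "dy": -9.8, "rz": -0.117}, {"dx": 35.4, "dy": 8.9, "rz": -0.1}, {"dx": 34.4, "dy": 12.4, "rz": -0.1}, {"dx": 33.0, "dy": 15.8, "rz": -0.1}]
[{"dx": 25.1, "dy": 33.0, "dz": 10.3, "rz": -0.08}, {"dx": 22.4, "dy": 34.9, "dz": 10.3, "rz": -0.08}, {"dx": 19.5, "dy": 36.6, "dz": 10.3, "rz": -0.08}, {"dz": 32.5}, {"dz": 32.5}, {"dz": 32.5}, {"dz": 32.5}]
```

```bash
python3 -m inch '[{"dx":21,"dy":-40,"rz":-0.089},{"dx":24,"dy":-38,"rz":-0.089},{"dx":28,"dy":-36,"rz":-0.089},{"dx":31,"dy":-33,"rz":-0.089},{"dx":30,"dy":-17,"rz":-0.117}]'
python3 - <<'E'
from h import *
rows([((.255,-.325,.231),dn(1.0),2),((.335,-.25,.231),dn(1.3),3),((.4505,-.204,.20),dn(1.54),4)])
E
```

```text
[{"dx": 74.6, "dy": -119.9, "dz": 0.1, "rz": -0.352}, {"dx": 111.4, "dy": -86.8, "dz": 0.1, "rz": -0.352}, {"dx": 35.4, "dy": 8.9, "rz": -0.1}, {"dx": 34.4, "dy": 12.4, "rz": -0.1}, {"dx": 33.0, "dy": 15.8, "rz": -0.1}, {"dx": 18.8, "dy": 24.7, "dz": 7.8, "rz": -0.06}, {"dx": 17.3, "dy": 25.8, "dz": 7.7, "rz": -0.06}, {"dx": 15.7, "dy": 26.8, "dz": 7.8, "rz": -0.06}, {"dx": 14.1, "dy": 27.7, "dz": 7.8, "rz": -0.06}]schema error: expected keys dx, dy, dz, rx, ry, rz, hand
```

```bash
sed -i 's/ if abs(x)>.05}/}/; s/ if abs(x)>.0005})/}); o["hand"]=hand/; s/def rows(wps,p=None,r=None)/def rows(wps,p=None,r=None,hand=-1)/' h.py; python3 -m inch '[{"dx":21,"dy":-40,"dz":0,"rx":0,"ry":0,"rz":-0.089,"hand":-1},{"dx":24,"dy":-38,"dz":0,"rx":0,"ry":0,"rz":-0.089,"hand":-1},{"dx":28,"dy":-36,"dz":0,"rx":0,"ry":0,"rz":-0.089,"hand":-1},{"dx":31,"dy":-33,"dz":0,"rx":0,"ry":0,"rz":-0.089,"hand":-1},{"dx":30,"dy":-17,"dz":0,"rx":0,"ry":0,"rz":-0.117,"hand":-1}]'
python3 - <<'E'
from h import *
print(bot.observe()["qpos"])
rows([((.255,-.325,.231),dn(1.0),2),((.335,-.25,.231),dn(1.3),3),((.4505,-.204,.20),dn(1.54),4)])
E
```

```text
clock: 1.8
position: [0.2289, -0.3859, 0.2315]
tool_rot: [-3.141, 0.0, 0.773]
force: [1.1, -1.1, -1.1]
grip_width: 0.0854
[ 1.07769541  0.24751665 -0.20725738  2.03452102  0.0668086   0.86590133
  0.03509561]
[{"dx": 30.6, "dy": -12.7, "dz": 0.2, "rx": -0.0, "ry": 0.0, "rz": -0.114, "hand": -1}, {"dx": 31.8, "dy": -9.1, "dz": 0.2, "rx": -0.0, "ry": 0.0, "rz": -0.114, "hand": -1}, {"dx": 35.4, "dy": 8.9, "dz": 0.0, "rx": 0.0, "ry": 0.0, "rz": -0.1, "hand": -1}, {"dx": 34.4, "dy": 12.4, "dz": 0.0, "rx": 0.0, "ry": 0.0, "rz": -0.1, "hand": -1}, {"dx": 33.0, "dy": 15.8, "dz": 0.0, "rx": 0.0, "ry": 0.0, "rz": -0.1, "hand": -1}, {"dx": 18.8, "dy": 24.7, "dz": 7.8, "rx": -0.0, "ry": 0.0, "rz": -0.06, "hand": -1}, {"dx": 17.3, "dy": 25.8, "dz": 7.7, "rx": 0.0, "ry": 0.0, "rz": -0.06, "hand": -1}, {"dx": 15.7, "dy": 26.8, "dz": 7.8, "rx": -0.0, "ry": 0.0, "rz": -0.06, "hand": -1}, {"dx": 14.1, "dy": 27.7, "dz": 7.8, "rx": 0.0, "ry": 0.0, "rz": -0.06, "hand": -1}]
```

```bash
python3 -m inch '[{"dx":31,"dy":-13,"dz":0,"rx":0,"ry":0,"rz":-0.114,"hand":-0.2},{"dx":32,"dy":-9,"dz":0,"rx":0,"ry":0,"rz":-0.114,"hand":-0.2},{"dx":35,"dy":9,"dz":0,"rx":0,"ry":0,"rz":-0.1,"hand":-0.2},{"dx":34,"dy":12,"dz":0,"rx":0,"ry":0,"rz":-0.1,"hand":-0.2},{"dx":33,"dy":16,"dz":0,"rx":0,"ry":0,"rz":-0.1,"hand":-0.2},{"dx":19,"dy":25,"dz":8,"rx":0,"ry":0,"rz":-0.06,"hand":-0.2},{"dx":17,"dy":26,"dz":8,"rx":0,"ry":0,"rz":-0.06,"hand":-0.2},{"dx":16,"dy":27,"dz":8,"rx":0,"ry":0,"rz":-0.06,"hand":-0.2},{"dx":14,"dy":28,"dz":8,"rx":0,"ry":0,"rz":-0.06,"hand":-0.2},{"dx":0,"dy":0,"dz":0,"rx":0,"ry":0,"rz":0,"hand":-0.2}]'
python3 - <<'E'
from h import *
print(bot.observe()["qpos"])
rows([((.4505,-.204,.07),dn(1.54),4),((.4505,-.204,.011),dn(1.54),3)])
im,d=bot.grab_frame("scene"); cv2.imwrite("pics/s1.png",cv2.resize(im[100:340,300:620],None,fx=2.4,fy=2.4)[:,:,::-1])
E
```

```text
clock: 2.8
position: [0.4549, -0.205, 0.1984]
tool_rot: [3.141, -0.002, 1.542]
force: [-1.3, -0.9, -1.0]
grip_width: 0.0512
[ 0.6742287   0.39690884 -0.47215173  1.9428013   0.23261531  0.85474682
  0.05146556]
[{"dx": 0.2, "dy": -1.1, "dz": 32.1, "rx": 0.0, "ry": -0.0, "rz": 0.001, "hand": -1}, {"dx": 0.2, "dy": -1.1, "dz": 32.1, "rx": 0.0, "ry": -0.0, "rz": 0.001, "hand": -1}, {"dx": 0.2, "dy": -1.1, "dz": 32.1, "rx": 0.0, "ry": -0.0, "rz": 0.001, "hand": -1}, {"dx": 0.2, "dy": -1.1, "dz": 32.1, "rx": 0.0, "ry": -0.0, "rz": 0.001, "hand": -1}, {"dx": -0.0, "dy": -0.0, "dz": 19.7, "rx": -0.0, "ry": -0.0, "rz": -0.0, "hand": -1}, {"dx": -0.0, "dy": -0.0, "dz": 19.7, "rx": -0.0, "ry": -0.0, "rz": -0.0, "hand": -1}, {"dx": -0.0, "dy": -0.0, "dz": 19.7, "rx": -0.0, "ry": -0.0, "rz": -0.0, "hand": -1}]
```

View pics/s1.png

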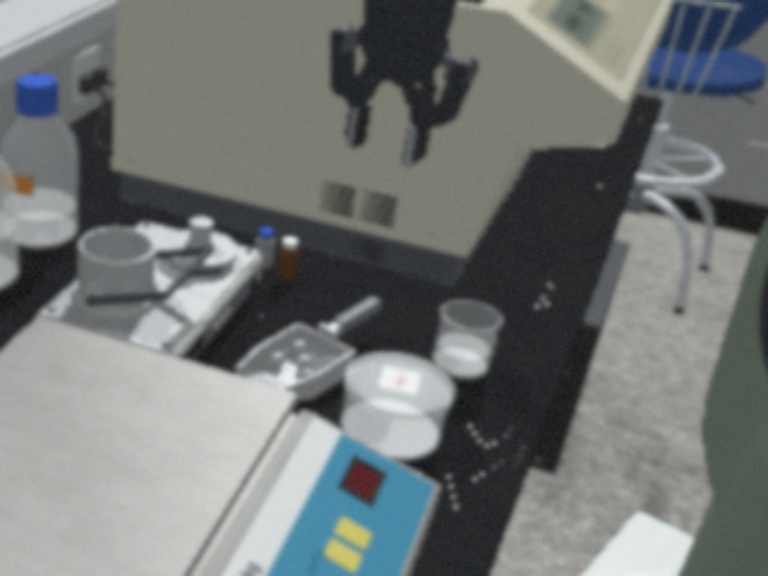

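The gripper hangs above the handle with its jaws along world x. The dish and small beaker are close by on the robot side, so I narrow the jaws and descend.

```bash
python3 -m inch '[{"dx":0,"dy":-1,"dz":32,"rx":0,"ry":0,"rz":0,"hand":0.2},{"dx":0,"dy":-1,"dz":32,"rx":0,"ry":0,"rz":0,"hand":0.2},{"dx":0,"dy":-1,"dz":32,"rx":0,"ry":0,"rz":0,"hand":0.2},{"dx":0,"dy":-1,"dz":32,"rx":0,"ry":0,"rz":0,"hand":0.2},{"dx":0,"dy":0,"dz":20,"rx":0,"ry":0,"rz":0,"hand":0.2},{"dx":0,"dy":0,"dz":20,"rx":0,"ry":0,"rz":0,"hand":0.2},{"dx":0,"dy":0,"dz":19,"rx":0,"ry":0,"rz":0,"hand":0.2},{"dx":0,"dy":0,"dz":0,"rx":0,"ry":0,"rz":0,"hand":0.2}]'
python3 - <<'E'
from h import *
for n in("scene","top"):
    im,d=bot.grab_frame(n); c=im[160:340,330:510] ; cv2.imwrite(f"pics/{n}2.png",cv2.resize(c,None,fx=3.3,fy=3.3)[:,:,::-1])
E
```

```text
clock: 3.65
position: [0.4466, -0.2072, 0.011]
tool_rot: [-3.139, -0.0, 1.536]
force: [0.6, 0.1, 0.2]
grip_width: 0.0343
```

View pics/scene2.png

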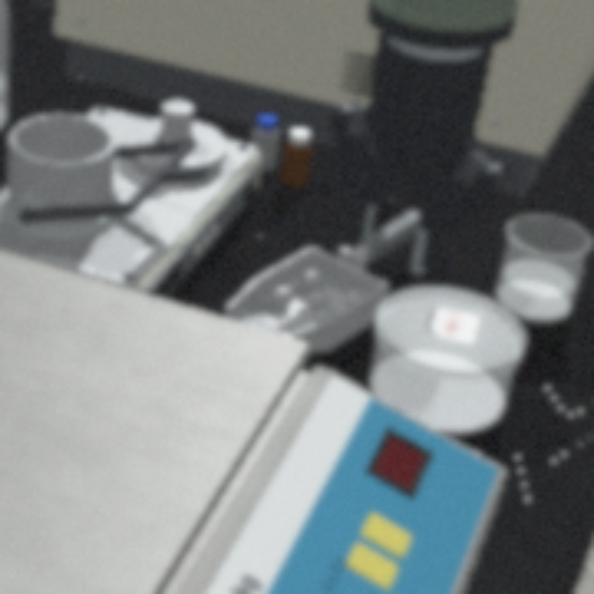

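View pics/top2.png

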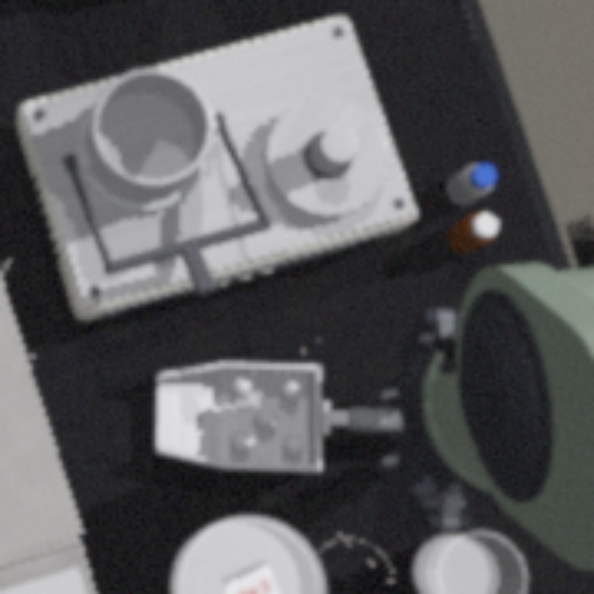

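Both fingers straddle the handle, at (390,392) and (390,460) in the top crop, with the handle at row 418. I shift +4 mm in world x and close.

```bash
python3 -m inch '[{"dx":3,"dy":4,"dz":0,"rx":0,"ry":0,"rz":0,"hand":0.2},{"dx":0,"dy":0,"dz":0,"rx":0,"ry":0,"rz":0,"hand":1},{"dx":0,"dy":0,"dz":0,"rx":0,"ry":0,"rz":0,"hand":1},{"dx":0,"dy":0,"dz":0,"rx":0,"ry":0,"rz":0,"hand":1},{"dx":0,"dy":0,"dz":0,"rx":0,"ry":0,"rz":0,"hand":1}]' 110
python3 -m inch '[{"dx":0,"dy":0,"dz":-2,"rx":0,"ry":0,"rz":0,"hand":1},{"dx":0,"dy":0,"dz":-5,"rx":0,"ry":0,"rz":0,"hand":1},{"dx":0,"dy":0,"dz":-8,"rx":0,"ry":0,"rz":0,"hand":1},{"dx":0,"dy":0,"dz":-10,"rx":0,"ry":0,"rz":0,"hand":1},{"dx":0,"dy":0,"dz":-5,"rx":0,"ry":0,"rz":0,"hand":1},{"dx":0,"dy":0,"dz":0,"rx":0,"ry":0,"rz":0,"hand":1}]'
python3 - <<'E'
from h import *
print(bot.observe()["qpos"],bot.observe()["moment"])
np.set_printoptions(precision=4,suppress=True)
for n in("scene","top"):
    im,d=bot.grab_frame(n); c=im[160:340,330:510] ; cv2.imwrite(f"pics/{n}3.png",cv2.resize(c,None,fx=3.3,fy=3.3)[:,:,::-1])
    P=cloud(n,d).reshape(-1,3); sc=P[(P[:,2]>.03)&(P[:,2]<.065)&(P[:,0]<.51)&(P[:,0]>.41)&(P[:,1]<-.03)&(P[:,1]>-.17)]
    for y0 in np.arange(-.155,-.03,.02):
        q=sc[abs(sc[:,1]-y0)<.01]; print(round(y0,3),len(q),q[:,2].max() if len(q) else 0, np.percentile(q[:,0],[1,99]) if len(q) else 0)
E
```

```text
clock: 4.25
position: [0.4527, -0.2044, 0.0129]
tool_rot: [3.14, 0.0, 1.537]
force: [0.2, -0.3, 8.1]
grip_width: 0.012
clock: 4.85
position: [0.4526, -0.2045, 0.0433]
tool_rot: [3.14, 0.001, 1.536]
force: [-0.2, -0.1, -2.9]
grip_width: 0.0116
[ 0.56151064  0.64027356 -0.34137066  2.05394994  0.42075138  0.5121694
 -0.12198845] [-0.15677812  0.00249767 -0.05959835]
-0.155 239 0.06494793688881839 [0.4207 0.4871]
-0.135 193 0.056332349920939384 [0.4204 0.4882]
-0.115 169 0.0571045792656063 [0.421  0.4888]
-0.095 214 0.05653923917582959 [0.4212 0.4888]
-0.075 145 0.0568096981127999 [0.4229 0.4874]
-0.055 165 0.056873062371699756 [0.4283 0.4833]
-0.035 0 0 0
-0.155 228 0.06498123592772731 [0.4183 0.4847]
-0.135 291 0.057089578209968406 [0.4182 0.4868]
-0.115 269 0.057806374721175335 [0.4196 0.4865]
-0.095 282 0.05777440695735625 [0.4199 0.4864]
-0.075 262 0.05757430798776708 [0.422  0.4844]
-0.055 211 0.05857682855742996 [0.4267 0.482 ]
-0.035 0 0 0
```

View pics/scene3.png

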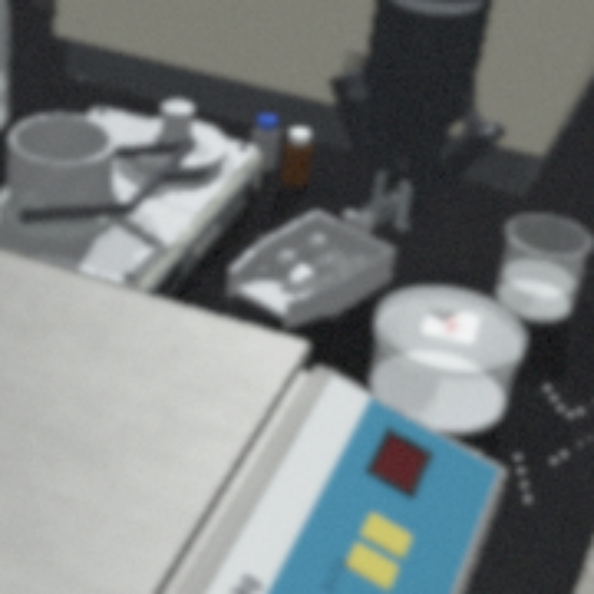

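View pics/top3.png

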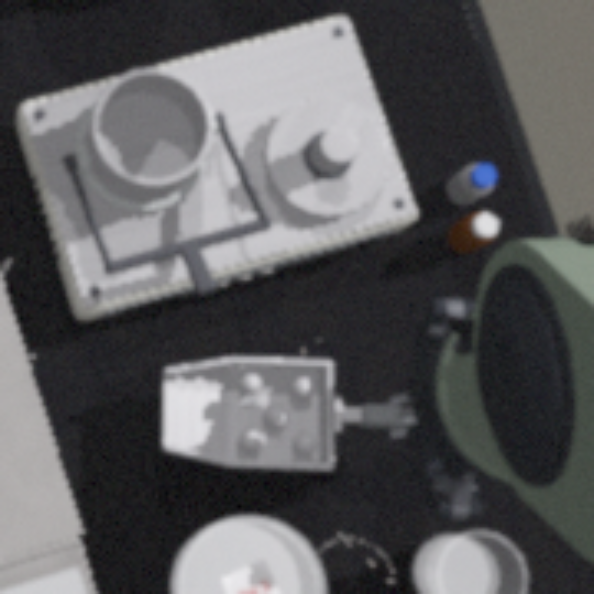

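Five balls are in the lifted scoop and it hangs level: the wall tops are at 57 mm along its whole length. Next I lift higher and swing over.

```bash
python3 -m inch '[{"dx":0,"dy":0,"dz":-7,"rx":0,"ry":0,"rz":0,"hand":1},{"dx":0,"dy":0,"dz":-15,"rx":0,"ry":0,"rz":0,"hand":1},{"dx":0,"dy":0,"dz":-20,"rx":0,"ry":0,"rz":0,"hand":1},{"dx":0,"dy":0,"dz":-20,"rx":0,"ry":0,"rz":0,"hand":1},{"dx":0,"dy":0,"dz":-20,"rx":0,"ry":0,"rz":0,"hand":1},{"dx":0,"dy":0,"dz":-20,"rx":0,"ry":0,"rz":0,"hand":1},{"dx":0,"dy":0,"dz":-20,"rx":0,"ry":0,"rz":0,"hand":1},{"dx":0,"dy":0,"dz":-14,"rx":0,"ry":0,"rz":0,"hand":1},{"dx":0,"dy":0,"dz":-6,"rx":0,"ry":0,"rz":0,"hand":1},{"dx":0,"dy":0,"dz":0,"rx":0,"ry":0,"rz":0,"hand":1}]'
python3 - <<'E'
from h import *
print(bot.observe()["qpos"])
p,_=pose()
rows([((.4653,-.1036,p[2]),dn(.4),18)],hand=1)
E
```

```text
clock: 5.95
position: [0.4523, -0.2043, 0.1848]
tool_rot: [3.141, 0.0, 1.537]
force: [-0.5, 0.3, -2.3]
grip_width: 0.012
[ 0.6713884   0.4121717  -0.4709644   1.9631695   0.25117608  0.82191005
  0.02800369]
[{"dx": 5.6, "dy": 0.5, "dz": -0.0, "rx": 0.0, "ry": -0.0, "rz": 0.063, "hand": 1}, {"dx": 5.6, "dy": 0.2, "dz": -0.0, "rx": 0.0, "ry": -0.0, "rz": 0.063, "hand": 1}, {"dx": 5.6, "dy": -0.2, "dz": -0.0, "rx": 0.0, "ry": -0.0, "rz": 0.063, "hand": 1}, {"dx": 5.6, "dy": -0.5, "dz": -0.0, "rx": 0.0, "ry": -0.0, "rz": 0.063, "hand": 1}, {"dx": 5.6, "dy": -0.9, "dz": -0.0, "rx": 0.0, "ry": -0.0, "rz": 0.063, "hand": 1}, {"dx": 5.5, "dy": -1.2, "dz": -0.0, "rx": 0.0, "ry": -0.0, "rz": 0.063, "hand": 1}, {"dx": 5.4, "dy": -1.6, "dz": -0.0, "rx": 0.0, "ry": -0.0, "rz": 0.063, "hand": 1}, {"dx": 5.3, "dy": -1.9, "dz": -0.0, "rx": 0.0, "ry": -0.0, "rz": 0.063, "hand": 1}, {"dx": 5.2, "dy": -2.3, "dz": -0.0, "rx": 0.0, "ry": -0.0, "rz": 0.063, "hand": 1}, {"dx": 5.0, "dy": -2.6, "dz": -0.0, "rx": 0.0, "ry": -0.0, "rz": 0.063, "hand": 1}]
[{"dx": 4.8, "dy": -2.9, "dz": -0.0, "rx": 0.0, "ry": -0.0, "rz": 0.063, "hand": 1}, {"dx": 4.7, "dy": -3.2, "dz": -0.0, "rx": 0.0, "ry": -0.0, "rz": 0.063, "hand": 1}, {"dx": 4.4, "dy": -3.5, "dz": -0.0, "rx": 0.0, "ry": -0.0, "rz": 0.063, "hand": 1}, {"dx": 4.2, "dy": -3.7, "dz": -0.0, "rx": 0.0, "ry": -0.0, "rz": 0.063, "hand": 1}, {"dx": 4.0, "dy": -4.0, "dz": -0.0, "rx": 0.0, "ry": -0.0, "rz": 0.063, "hand": 1}, {"dx": 3.7, "dy": -4.3, "dz": -0.0, "rx": 0.0, "ry": -0.0, "rz": 0.063, "hand": 1}, {"dx": 3.4, "dy": -4.5, "dz": -0.0, "rx": 0.0, "ry": -0.0, "rz": 0.063, "hand": 1}, {"dx": 3.1, "dy": -4.7, "dz": -0.0, "rx": 0.0, "ry": -0.0, "rz": 0.063, "hand": 1}]
```

```bash
python3 -m inch '[{"dx":3,"dy":0,"dz":0,"rx":0,"ry":0,"rz":0.03,"hand":1},{"dx":5,"dy":0,"dz":0,"rx":0,"ry":0,"rz":0.055,"hand":1},{"dx":6,"dy":0,"dz":0,"rx":0,"ry":0,"rz":0.065,"hand":1},{"dx":6,"dy":0,"dz":0,"rx":0,"ry":0,"rz":0.065,"hand":1},{"dx":6,"dy":-1,"dz":0,"rx":0,"ry":0,"rz":0.065,"hand":1},{"dx":6,"dy":-1,"dz":0,"rx":0,"ry":0,"rz":0.065,"hand":1},{"dx":5,"dy":-2,"dz":0,"rx":0,"ry":0,"rz":0.065,"hand":1},{"dx":5,"dy":-2,"dz":0,"rx":0,"ry":0,"rz":0.065,"hand":1},{"dx":5,"dy":-2,"dz":0,"rx":0,"ry":0,"rz":0.065,"hand":1},{"dx":5,"dy":-3,"dz":0,"rx":0,"ry":0,"rz":0.065,"hand":1}]'
python3 -m inch '[{"dx":5,"dy":-3,"dz":0,"rx":0,"ry":0,"rz":0.065,"hand":1},{"dx":5,"dy":-3,"dz":0,"rx":0,"ry":0,"rz":0.065,"hand":1},{"dx":5,"dy":-3,"dz":0,"rx":0,"ry":0,"rz":0.065,"hand":1},{"dx":4,"dy":-4,"dz":0,"rx":0,"ry":0,"rz":0.065,"hand":1},{"dx":4,"dy":-4,"dz":0,"rx":0,"ry":0,"rz":0.065,"hand":1},{"dx":4,"dy":-4,"dz":0,"rx":0,"ry":0,"rz":0.065,"hand":1},{"dx":4,"dy":-4,"dz":0,"rx":0,"ry":0,"rz":0.065,"hand":1},{"dx":3,"dy":-4,"dz":0,"rx":0,"ry":0,"rz":0.05,"hand":1},{"dx":1,"dy":-2,"dz":0,"rx":0,"ry":0,"rz":0.025,"hand":1},{"dx":0,"dy":0,"dz":0,"rx":0,"ry":0,"rz":0,"hand":1}]'
cat > look.py <<'E'
from h import *
import sys
k=sys.argv[1]
for n,(r,c,s) in {"scene":((100,320,290,510),2.7),"top":((120,320,290,490),2.9)}.items() if 0 else {"scene":(90,290,2.6),"top":(110,290,2.8)}.items():
    im,d=bot.grab_frame(n); np.save(n+k+".npy",d); cv2.imwrite(f"pics/{n}{k}r.png",im[:,:,::-1])
    cv2.imwrite(f"pics/{n}{k}.png",cv2.resize(im[r:r+210,c:c+220],None,fx=s,fy=s,interpolation=cv2.INTER_CUBIC)[:,:,::-1])
s=bot.observe(); print(s["qpos"],s["clock"])
E
python3 look.py 4
```

```text
clock: 6.95
position: [0.4566, -0.15, 0.1833]
tool_rot: [-3.14, 0.001, 0.929]
force: [-0.9, 0.3, -2.1]
grip_width: 0.0118
clock: 7.95
position: [0.4638, -0.1033, 0.1837]
tool_rot: [-3.141, 0.001, 0.402]
force: [-0.3, -0.1, -2.1]
grip_width: 0.0123
[ 0.28571095  0.35947397 -0.2381613   2.02226728  0.11915019  0.77341679
 -1.19110937] 8.05
```

View pics/scene4.png

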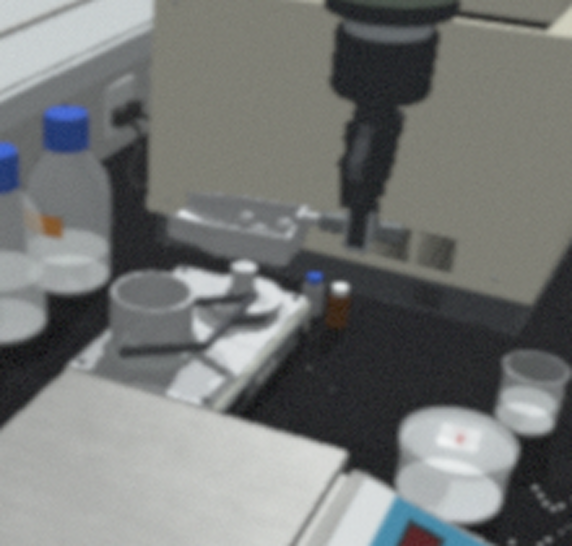

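View pics/top4.png

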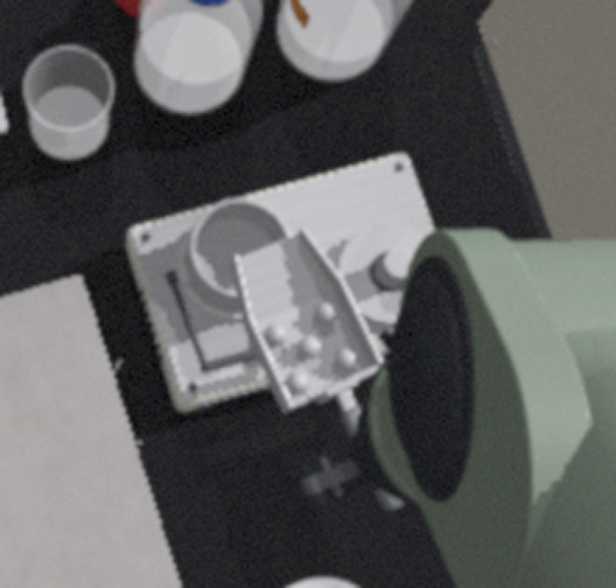

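All five balls are still in the pan, with the nose near the mouth at top crop (270,243). Next I measure the nose.

```bash
python3 - <<'E'
from h import *
np.set_printoptions(precision=4,suppress=True)
p,r=pose(); u=np.array([np.cos(.402),np.sin(.402)]); v=np.array([-u[1],u[0]]); J=np.array([.6265,-.0355])
for n in("top","scene"):
    P=cloud(n,np.load(n+"4.npy")).reshape(-1,3); d=(P[:,:2]-p[:2]); a=d@u; b=d@v
    m=(P[:,2]>.165)&(P[:,2]<.21)&(a>.04)&(a<.2)&(abs(b)<.05)
    print(n,m.sum(),"amax",np.percentile(a[m],[97,99,100]))
    for a0 in(.06,.08,.1,.12,.14,.15):
        k=m&(abs(a-a0)<.006); print(a0,"b",b[k].min(),b[k].max(),"z",np.percentile(P[k,2],[2,50,98]))
print("jar in grip frame",(J-p[:2])@u,(J-p[:2])@v)
print(at_z("top",(196.8,386.4),.190), [x for x in bot.tip_of("top","scoop_nose")], [x for x in bot.tip_of("scene","scoop_nose")])
E
```

```text
top 2205 amax [0.1497 0.1523 0.1543]
0.06 b -0.032208317007995965 0.03687071540282977 z [0.1707 0.1782 0.1968]
0.08 b -0.031673922754230525 0.03698501530119584 z [0.1699 0.1738 0.197 ]
0.1 b -0.03157224498982766 0.03713885301213796 z [0.1699 0.181  0.1956]
0.12 b -0.03052932256738494 0.035803005684505916 z [0.1716 0.1756 0.1956]
0.14 b -0.026758040267152044 0.03177018422591389 z [0.1772 0.1811 0.196 ]
0.15 b -0.024379065236805646 0.029520431434997885 z [0.1794 0.1833 0.1956]
scene 1142 amax [0.152  0.1545 0.1566]
0.06 b -0.032817062324935226 0.03789230652072778 z [0.1721 0.185  0.1958]
0.08 b -0.034532816123516163 0.038404580247271815 z [0.1713 0.1844 0.1956]
0.1 b -0.03239694755923928 0.03895142151216819 z [0.1711 0.1849 0.1958]
0.12 b -0.03174010782388008 0.03862947747839978 z [0.1725 0.1827 0.1959]
0.14 b -0.026736673439589097 0.03412037188118486 z [0.1753 0.1833 0.1958]
0.15 b -0.02573857729021031 0.0322743661185105 z [0.1754 0.1842 0.1954]
jar in grip frame 0.1763782699629208 -0.0007958443209286745
[ 0.6047 -0.0445  0.19  ] [{'centre': [198.4, 382.2], 'score': 0.6}] [{'centre': [173.7, 358.0], 'score': 0.82}]
```

```bash
python3 - <<'E'
from h import *
p,r=pose(); yaw=.402
u=np.array([np.cos(yaw),np.sin(yaw),0]); v=np.array([-u[1],u[0],0])
nose=np.array([.1535,-.0025,-.0015])
def T(phi,L): 
    Q=dn(yaw)*R.from_rotvec([0,-phi,0]); return L-Q.apply(nose),Q
c=np.array([.6265,-.0355,0])-.020*u
w=[]
P,Q=T(0,c+[0,0,.150]); w.append((P,Q,5))
for i in range(1,4): P,Q=T(.08*i,c+[0,0,.150-.0123*i]); w.append((P,Q,1))
p,r=rows(w,hand=1)
print()
w=[]
for i in range(1,11): P,Q=T(.24+.046*i,c+[0,0,.113]); w.append((P,Q,1))
rows(w,p,r,hand=1)
E
```

```text
[{"dx": 0.6, "dy": 0.6, "dz": 7.1, "rx": -0.0, "ry": 0.0, "rz": 0.0, "hand": 1}, {"dx": 0.6, "dy": 0.6, "dz": 7.1, "rx": -0.0, "ry": 0.0, "rz": 0.0, "hand": 1}, {"dx": 0.6, "dy": 0.6, "dz": 7.1, "rx": -0.0, "ry": 0.0, "rz": 0.0, "hand": 1}, {"dx": 0.6, "dy": 0.6, "dz": 7.1, "rx": -0.0, "ry": 0.0, "rz": 0.0, "hand": 1}, {"dx": 0.6, "dy": 0.6, "dz": 7.1, "rx": -0.0, "ry": 0.0, "rz": 0.0, "hand": 1}, {"dx": 0.4, "dy": 0.0, "dz": 0.0, "rx": -0.0, "ry": -0.08, "rz": 0.0, "hand": 1}, {"dx": 1.4, "dy": -0.0, "dz": -0.0, "rx": 0.0, "ry": -0.08, "rz": -0.0, "hand": 1}, {"dx": 2.3, "dy": 0.0, "dz": -0.1, "rx": 0.0, "ry": -0.08, "rz": 0.0, "hand": 1}]

[{"dx": 0.1, "dy": -0.0, "dz": -7.0, "rx": 0.0, "ry": -0.046, "rz": -0.0, "hand": 1}, {"dx": 0.1, "dy": 0.0, "dz": -7.1, "rx": -0.0, "ry": -0.046, "rz": 0.0, "hand": 1}, {"dx": 0.1, "dy": -0.0, "dz": -7.1, "rx": 0.0, "ry": -0.046, "rz": -0.0, "hand": 1}, {"dx": 0.1, "dy": -0.0, "dz": -7.1, "rx": 0.0, "ry": -0.046, "rz": 0.0, "hand": 1}, {"dx": 0.1, "dy": 0.0, "dz": -7.1, "rx": 0.0, "ry": -0.046, "rz": -0.0, "hand": 1}, {"dx": 0.1, "dy": -0.0, "dz": -7.1, "rx": 0.0, "ry": -0.046, "rz": -0.0, "hand": 1}, {"dx": 0.1, "dy": 0.0, "dz": -7.1, "rx": -0.0, "ry": -0.046, "rz": 0.0, "hand": 1}, {"dx": 0.1, "dy": -0.0, "dz": -7.1, "rx": 0.0, "ry": -0.046, "rz": 0.0, "hand": 1}, {"dx": 0.1, "dy": 0.0, "dz": -7.1, "rx": -0.0, "ry": -0.046, "rz": -0.0, "hand": 1}, {"dx": 0.1, "dy": -0.0, "dz": -7.1, "rx": 0.0, "ry": -0.046, "rz": -0.0, "hand": 1}]
```

```bash
python3 -m inch '[{"dx":0.6,"dy":0.6,"dz":7,"rx":0,"ry":0,"rz":0,"hand":1},{"dx":0.6,"dy":0.6,"dz":7,"rx":0,"ry":0,"rz":0,"hand":1},{"dx":0.6,"dy":0.6,"dz":7,"rx":0,"ry":0,"rz":0,"hand":1},{"dx":0.6,"dy":0.6,"dz":7,"rx":0,"ry":0,"rz":0,"hand":1},{"dx":0.6,"dy":0.6,"dz":7,"rx":0,"ry":0,"rz":0,"hand":1},{"dx":0.4,"dy":0,"dz":0,"rx":0,"ry":-0.08,"rz":0,"hand":1},{"dx":1.4,"dy":0,"dz":0,"rx":0,"ry":-0.08,"rz":0,"hand":1},{"dx":2.3,"dy":0,"dz":0,"rx":0,"ry":-0.08,"rz":0,"hand":1},{"dx":0,"dy":0,"dz":0,"rx":0,"ry":0,"rz":0,"hand":1}]'
python3 look.py 5
python3 - <<'E'
from h import *
p,r=pose(); print("nose",r.apply([.1535,-.0025,-.0015])+p)
E
```

```text
clock: 9.05
position: [0.4733, -0.1023, 0.1479]
tool_rot: [-3.141, 0.241, 0.404]
force: [1.3, -0.1, -2.9]
grip_width: 0.0118
[ 0.15141737  0.52432824 -0.17151361  1.88141459  0.21364724  0.97574223
 -1.31593425] 9.15
nose [ 0.60852121 -0.04241209  0.11335253]
```

View pics/scene5.png

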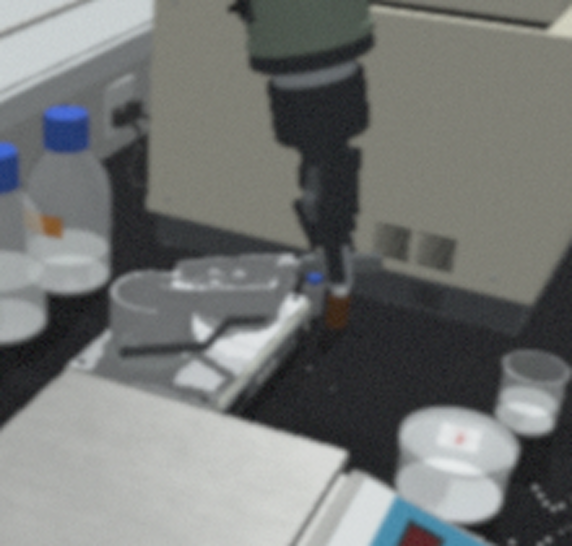

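View pics/top5.png

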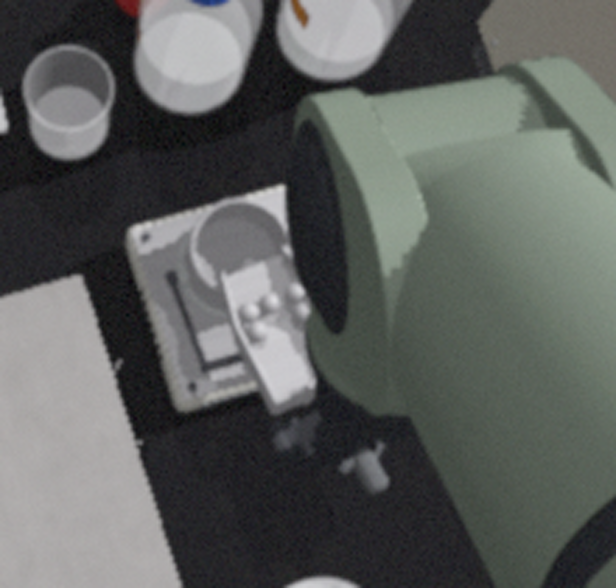

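The balls have gathered at the kink, around (260,310) in the top crop, and the nose lies over the mouth. I tip on to 40°.

```bash
python3 -m inch '[{"dx":0,"dy":0,"dz":-7,"rx":0,"ry":-0.046,"rz":0,"hand":1},{"dx":0,"dy":0,"dz":-7,"rx":0,"ry":-0.046,"rz":0,"hand":1},{"dx":0,"dy":0,"dz":-7,"rx":0,"ry":-0.046,"rz":0,"hand":1},{"dx":0,"dy":0,"dz":-7,"rx":0,"ry":-0.046,"rz":0,"hand":1},{"dx":0,"dy":0,"dz":-7,"rx":0,"ry":-0.046,"rz":0,"hand":1},{"dx":0,"dy":0,"dz":-7,"rx":0,"ry":-0.046,"rz":0,"hand":1},{"dx":0,"dy":0,"dz":-7,"rx":0,"ry":-0.046,"rz":0,"hand":1},{"dx":0,"dy":0,"dz":-7,"rx":0,"ry":-0.046,"rz":0,"hand":1},{"dx":0,"dy":0,"dz":-7,"rx":0,"ry":-0.046,"rz":0,"hand":1},{"dx":0,"dy":0,"dz":-7,"rx":0,"ry":-0.046,"rz":0,"hand":1}]'
python3 -m inch '[{"dx":0,"dy":0,"dz":0,"rx":0,"ry":0,"rz":0,"hand":1},{"dx":0,"dy":0,"dz":0,"rx":0,"ry":0,"rz":0,"hand":1},{"dx":0,"dy":0,"dz":0,"rx":0,"ry":0,"rz":0,"hand":1},{"dx":0,"dy":0,"dz":0,"rx":0,"ry":0,"rz":0,"hand":1}]'
python3 look.py 6
python3 - <<'E'
from h import *
p,r=pose(); print("nose",r.apply([.1535,-.0025,-.0015])+p)
E
```

```text
clock: 10.15
position: [0.499, -0.0925, 0.2116]
tool_rot: [-3.141, 0.7, 0.401]
force: [0.0, -0.4, -1.7]
grip_width: 0.0119
clock: 10.55
position: [0.4991, -0.0923, 0.2116]
tool_rot: [3.141, 0.699, 0.401]
force: [0.6, 0.0, -2.1]
grip_width: 0.0121
[-0.00645886  0.73240459 -0.10715619  1.47660141  0.25691604  1.61876091
 -1.35994655] 10.65
nose [ 0.60726989 -0.04356612  0.11394108]
```

View pics/scene6.png

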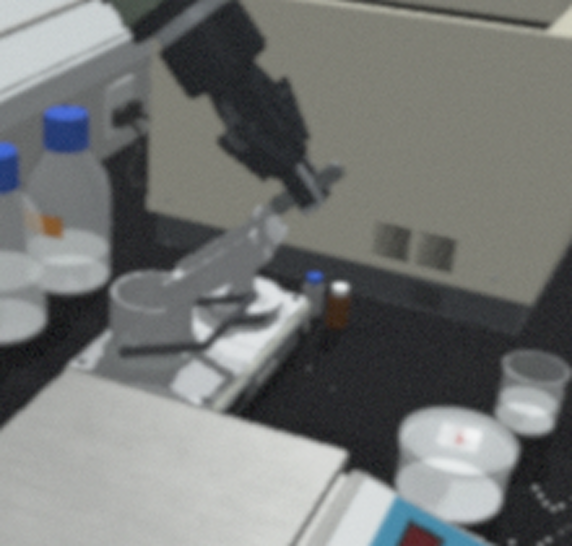

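View pics/top6.png

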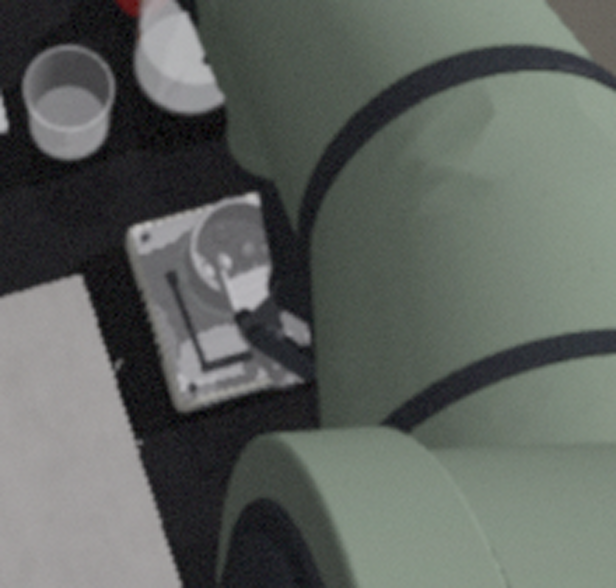

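The scoop is at 40° and there are balls on the jar floor near (225,262) in the top crop. I hold for the rest of the second.

```bash
python3 -m inch '[{"dx":0,"dy":0,"dz":0,"rx":0,"ry":0,"rz":0,"hand":1},{"dx":0,"dy":0,"dz":0,"rx":0,"ry":0,"rz":0,"hand":1},{"dx":0,"dy":0,"dz":0,"rx":0,"ry":0,"rz":0,"hand":1},{"dx":0,"dy":0,"dz":0,"rx":0,"ry":0,"rz":0,"hand":1},{"dx":0,"dy":0,"dz":0,"rx":0,"ry":0,"rz":0,"hand":1},{"dx":0,"dy":0,"dz":0,"rx":0,"ry":0,"rz":0,"hand":1},{"dx":0,"dy":0,"dz":0,"rx":0,"ry":0,"rz":0,"hand":1},{"dx":0,"dy":0,"dz":0,"rx":0,"ry":0,"rz":0,"hand":1}]'
python3 look.py 7
python3 - <<'E'
from h import *
print(bot.observe()["force"],bot.observe()["moment"])
yaw=.401; u=np.array([np.cos(yaw),np.sin(yaw),0]); p,r=pose()
# first raise 20, then level while raising
w=[(p+[0,0,.05],r,3)]
w.append((np.array([.4653,-.1036,.205]),dn(.401),9))
p,r=rows(w,hand=1)
E
```

```text
clock: 11.45
position: [0.4994, -0.0919, 0.2114]
tool_rot: [-3.142, 0.7, 0.402]
force: [-0.3, 0.5, -1.7]
grip_width: 0.0118
[-0.00698746  0.73332332 -0.10714037  1.47580203  0.25694224  1.61945581
 -1.3600189 ] 11.55
[-0.08882471 -0.12349213 -1.32859174] [ 0.3407947  -0.75963113  0.01090252]
[{"dx": -10.7, "dy": -0.0, "dz": -12.7, "rx": 0.0, "ry": 0.0, "rz": 0.0, "hand": 1}, {"dx": -10.7, "dy": -0.0, "dz": -12.7, "rx": 0.0, "ry": 0.0, "rz": 0.0, "hand": 1}, {"dx": -10.7, "dy": -0.0, "dz": -12.7, "rx": 0.0, "ry": 0.0, "rz": 0.0, "hand": 1}, {"dx": 1.0, "dy": -0.3, "dz": 7.4, "rx": 0.0, "ry": 0.078, "rz": 0.0, "hand": 1}, {"dx": 0.4, "dy": -0.3, "dz": 7.4, "rx": 0.0, "ry": 0.078, "rz": 0.0, "hand": 1}, {"dx": -0.2, "dy": -0.3, "dz": 7.4, "rx": 0.0, "ry": 0.078, "rz": 0.0, "hand": 1}, {"dx": -0.7, "dy": -0.3, "dz": 7.4, "rx": 0.0, "ry": 0.078, "rz": 0.0, "hand": 1}, {"dx": -1.3, "dy": -0.3, "dz": 7.3, "rx": 0.0, "ry": 0.078, "rz": 0.0, "hand": 1}, {"dx": -1.9, "dy": -0.3, "dz": 7.2, "rx": 0.0, "ry": 0.078, "rz": 0.0, "hand": 1}, {"dx": -2.4, "dy": -0.3, "dz": 7.0, "rx": 0.0, "ry": 0.078, "rz": 0.0, "hand": 1}]
[{"dx": -3.0, "dy": -0.3, "dz": 6.8, "rx": 0.0, "ry": 0.078, "rz": 0.0, "hand": 1}, {"dx": -3.5, "dy": -0.3, "dz": 6.6, "rx": 0.0, "ry": 0.078, "rz": 0.0, "hand": 1}]
```

View pics/top7.png

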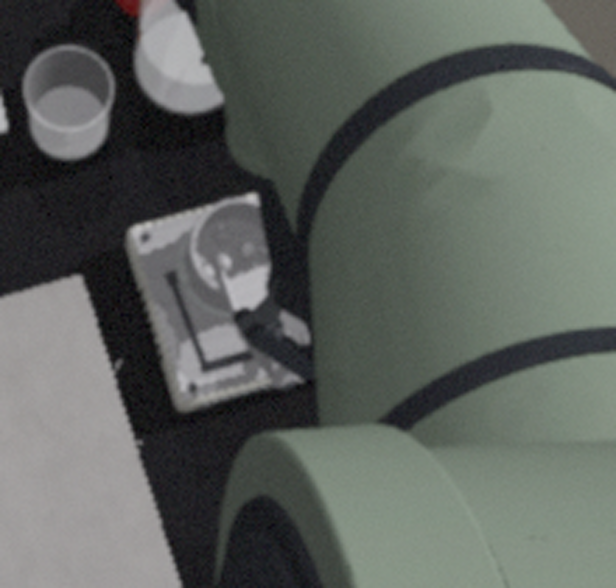

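The picture is unchanged and the weight on the wrist has dropped. I raise and level, then check the scoop.

```bash
python3 -m inch '[{"dx":-11,"dy":0,"dz":-13,"rx":0,"ry":0,"rz":0,"hand":1},{"dx":-11,"dy":0,"dz":-13,"rx":0,"ry":0,"rz":0,"hand":1},{"dx":-11,"dy":0,"dz":-13,"rx":0,"ry":0,"rz":0,"hand":1},{"dx":1,"dy":0,"dz":7,"rx":0,"ry":0.078,"rz":0,"hand":1},{"dx":0.4,"dy":0,"dz":7,"rx":0,"ry":0.078,"rz":0,"hand":1},{"dx":0,"dy":0,"dz":7,"rx":0,"ry":0.078,"rz":0,"hand":1},{"dx":-0.7,"dy":0,"dz":7,"rx":0,"ry":0.078,"rz":0,"hand":1},{"dx":-1.3,"dy":0,"dz":7,"rx":0,"ry":0.078,"rz":0,"hand":1},{"dx":-2,"dy":0,"dz":7,"rx":0,"ry":0.078,"rz":0,"hand":1},{"dx":-2.5,"dy":0,"dz":7,"rx":0,"ry":0.078,"rz":0,"hand":1}]'
python3 -m inch '[{"dx":-3,"dy":0,"dz":7,"rx":0,"ry":0.078,"rz":0,"hand":1},{"dx":-3.5,"dy":0,"dz":7,"rx":0,"ry":0.078,"rz":0,"hand":1},{"dx":0,"dy":0,"dz":0,"rx":0,"ry":0,"rz":0,"hand":1}]'
python3 look.py 8
python3 - <<'E'
from h import *
w=[((.457,-.145,.205),dn(.97),9),((.4525,-.2045,.205),dn(1.537),9)]
p,r=rows(w,hand=1)
E
```

```text
clock: 12.55
position: [0.4749, -0.1027, 0.222]
tool_rot: [3.14, 0.149, 0.402]
force: [-0.3, 1.2, -1.8]
grip_width: 0.0119
clock: 12.85
position: [0.4656, -0.107, 0.2084]
tool_rot: [3.14, -0.004, 0.4]
force: [-0.6, -0.5, -2.3]
grip_width: 0.0116
[ 0.26270433  0.32577599 -0.2025184   1.99181849  0.08730392  0.82951894
 -1.15784383] 12.95
[{"dx": -2.8, "dy": 3.5, "dz": 0.4, "rx": 0.0, "ry": -0.0, "rz": -0.063, "hand": 1}, {"dx": -3.0, "dy": 3.4, "dz": 0.4, "rx": 0.0, "ry": -0.0, "rz": -0.063, "hand": 1}, {"dx": -3.2, "dy": 3.2, "dz": 0.4, "rx": 0.0, "ry": -0.0, "rz": -0.063, "hand": 1}, {"dx": -3.4, "dy": 3.0, "dz": 0.4, "rx": 0.0, "ry": -0.0, "rz": -0.063, "hand": 1}, {"dx": -3.6, "dy": 2.7, "dz": 0.4, "rx": 0.0, "ry": -0.0, "rz": -0.063, "hand": 1}, {"dx": -3.7, "dy": 2.5, "dz": 0.4, "rx": 0.0, "ry": -0.0, "rz": -0.063, "hand": 1}, {"dx": -3.9, "dy": 2.3, "dz": 0.4, "rx": 0.0, "ry": -0.0, "rz": -0.063, "hand": 1}, {"dx": -4.0, "dy": 2.0, "dz": 0.4, "rx": 0.0, "ry": -0.0, "rz": -0.063, "hand": 1}, {"dx": -4.1, "dy": 1.8, "dz": 0.4, "rx": 0.0, "ry": -0.0, "rz": -0.063, "hand": 1}, {"dx": -5.7, "dy": 3.3, "dz": 0.0, "rx": -0.0, "ry": 0.0, "rz": -0.063, "hand": 1}]
[{"dx": -5.9, "dy": 3.0, "dz": 0.0, "rx": -0.0, "ry": 0.0, "rz": -0.063, "hand": 1}, {"dx": -6.1, "dy": 2.6, "dz": 0.0, "rx": -0.0, "ry": 0.0, "rz": -0.063, "hand": 1}, {"dx": -6.3, "dy": 2.2, "dz": 0.0, "rx": -0.0, "ry": 0.0, "rz": -0.063, "hand": 1}, {"dx": -6.4, "dy": 1.8, "dz": 0.0, "rx": -0.0, "ry": 0.0, "rz": -0.063, "hand": 1}, {"dx": -6.5, "dy": 1.4, "dz": 0.0, "rx": -0.0, "ry": 0.0, "rz": -0.063, "hand": 1}, {"dx": -6.6, "dy": 1.0, "dz": 0.0, "rx": -0.0, "ry": 0.0, "rz": -0.063, "hand": 1}, {"dx": -6.6, "dy": 0.6, "dz": 0.0, "rx": -0.0, "ry": 0.0, "rz": -0.063, "hand": 1}, {"dx": -6.6, "dy": 0.1, "dz": 0.0, "rx": -0.0, "ry": 0.0, "rz": -0.063, "hand": 1}]
```

View pics/top8.png

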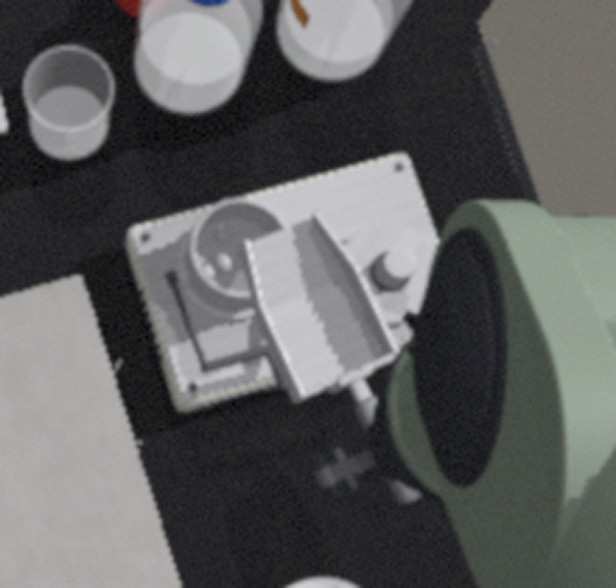

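The scoop is empty. I swing it back over its old spot.

```bash
python3 -m inch '[{"dx":-5,"dy":7,"dz":0,"rx":0,"ry":0,"rz":-0.126,"hand":1},{"dx":-7,"dy":6,"dz":0,"rx":0,"ry":0,"rz":-0.126,"hand":1},{"dx":-7,"dy":5,"dz":0,"rx":0,"ry":0,"rz":-0.126,"hand":1},{"dx":-8,"dy":4,"dz":0,"rx":0,"ry":0,"rz":-0.126,"hand":1},{"dx":-10,"dy":5,"dz":0,"rx":0,"ry":0,"rz":-0.126,"hand":1},{"dx":-12,"dy":6,"dz":0,"rx":0,"ry":0,"rz":-0.126,"hand":1},{"dx":-12,"dy":5,"dz":0,"rx":0,"ry":0,"rz":-0.126,"hand":1},{"dx":-13,"dy":3,"dz":0,"rx":0,"ry":0,"rz":-0.126,"hand":1},{"dx":-13,"dy":1,"dz":0,"rx":0,"ry":0,"rz":-0.126,"hand":1},{"dx":0,"dy":0,"dz":0,"rx":0,"ry":0,"rz":0,"hand":1}]'
python3 - <<'E'
from h import *
w=[((.4525,-.2045,.05),dn(1.537),5),((.4525,-.2045,.0165),dn(1.537),3)]
p,r=rows(w,hand=1)
E
```

```text
clock: 13.95
position: [0.452, -0.2044, 0.2076]
tool_rot: [3.14, -0.0, 1.538]
force: [0.1, 0.2, -1.6]
grip_width: 0.012
[{"dx": -0.0, "dy": 0.1, "dz": 31.5, "rx": 0.0, "ry": -0.0, "rz": 0.0, "hand": 1}, {"dx": -0.0, "dy": 0.1, "dz": 31.5, "rx": 0.0, "ry": -0.0, "rz": 0.0, "hand": 1}, {"dx": -0.0, "dy": 0.1, "dz": 31.5, "rx": 0.0, "ry": -0.0, "rz": 0.0, "hand": 1}, {"dx": -0.0, "dy": 0.1, "dz": 31.5, "rx": 0.0, "ry": -0.0, "rz": 0.0, "hand": 1}, {"dx": -0.0, "dy": 0.1, "dz": 31.5, "rx": 0.0, "ry": -0.0, "rz": 0.0, "hand": 1}, {"dx": 0.0, "dy": -0.0, "dz": 11.2, "rx": 0.0, "ry": 0.0, "rz": 0.0, "hand": 1}, {"dx": 0.0, "dy": -0.0, "dz": 11.2, "rx": 0.0, "ry": 0.0, "rz": 0.0, "hand": 1}, {"dx": 0.0, "dy": -0.0, "dz": 11.2, "rx": 0.0, "ry": 0.0, "rz": 0.0, "hand": 1}]
```

```bash
python3 -m inch '[{"dx":0,"dy":0,"dz":20,"rx":0,"ry":0,"rz":0,"hand":1},{"dx":0,"dy":0,"dz":35,"rx":0,"ry":0,"rz":0,"hand":1},{"dx":0,"dy":0,"dz":40,"rx":0,"ry":0,"rz":0,"hand":1},{"dx":0,"dy":0,"dz":35,"rx":0,"ry":0,"rz":0,"hand":1},{"dx":0,"dy":0,"dz":28,"rx":0,"ry":0,"rz":0,"hand":1},{"dx":0,"dy":0,"dz":15,"rx":0,"ry":0,"rz":0,"hand":1},{"dx":0,"dy":0,"dz":10,"rx":0,"ry":0,"rz":0,"hand":1},{"dx":0,"dy":0,"dz":6,"rx":0,"ry":0,"rz":0,"hand":1},{"dx":0,"dy":0,"dz":0,"rx":0,"ry":0,"rz":0,"hand":1}]'
python3 -m inch '[{"dx":0,"dy":0,"dz":2,"rx":0,"ry":0,"rz":0,"hand":1},{"dx":0,"dy":0,"dz":2,"rx":0,"ry":0,"rz":0,"hand":1},{"dx":0,"dy":0,"dz":0,"rx":0,"ry":0,"rz":0,"hand":1}]'
```

```text
clock: 14.85
position: [0.4522, -0.2026, 0.018]
tool_rot: [3.14, -0.001, 1.535]
force: [-0.2, -0.1, -0.6]
grip_width: 0.0117
clock: 15.15
position: [0.452, -0.203, 0.0143]
tool_rot: [3.139, -0.001, 1.535]
force: [0.9, -0.2, -1.2]
grip_width: 0.0121
```

```bash
python3 -m inch '[{"dx":0,"dy":0,"dz":1,"rx":0,"ry":0,"rz":0,"hand":1},{"dx":0,"dy":0,"dz":1,"rx":0,"ry":0,"rz":0,"hand":1},{"dx":0,"dy":0,"dz":0,"rx":0,"ry":0,"rz":0,"hand":1}]'
python3 -m inch '[{"dx":0,"dy":0,"dz":1,"rx":0,"ry":0,"rz":0,"hand":1},{"dx":0,"dy":0,"dz":0,"rx":0,"ry":0,"rz":0,"hand":1}]'
```

```text
clock: 15.45
position: [0.4521, -0.2035, 0.0125]
tool_rot: [3.139, -0.0, 1.535]
force: [-1.5, -2.9, 11.5]
grip_width: 0.0122
clock: 15.65
position: [0.4521, -0.2038, 0.0118]
tool_rot: [3.139, 0.0, 1.535]
force: [-4.2, -4.3, 19.0]
grip_width: 0.0118
```

The scoop is down on the bench. I ease off 1 mm, release and rise.

```bash
python3 -m inch '[{"dx":0,"dy":0,"dz":-1,"rx":0,"ry":0,"rz":0,"hand":1},{"dx":0,"dy":0,"dz":0,"rx":0,"ry":0,"rz":0,"hand":0.6},{"dx":0,"dy":0,"dz":0,"rx":0,"ry":0,"rz":0,"hand":0.2},{"dx":0,"dy":0,"dz":0,"rx":0,"ry":0,"rz":0,"hand":0.2},{"dx":0,"dy":0,"dz":-10,"rx":0,"ry":0,"rz":0,"hand":0.2},{"dx":0,"dy":0,"dz":-30,"rx":0,"ry":0,"rz":0,"hand":0},{"dx":0,"dy":0,"dz":-45,"rx":0,"ry":0,"rz":0,"hand":0},{"dx":0,"dy":0,"dz":-45,"rx":0,"ry":0,"rz":0,"hand":0},{"dx":0,"dy":0,"dz":-40,"rx":0,"ry":0,"rz":0,"hand":0},{"dx":0,"dy":0,"dz":0,"rx":0,"ry":0,"rz":0,"hand":0}]' 40
python3 look.py 9
python3 - <<'E'
from h import *
np.set_printoptions(precision=4,suppress=True)
for n in("top","scene"):
    P=cloud(n,np.load(n+"9.npy")).reshape(-1,3)
    near=np.hypot(P[:,0]-.620,P[:,1]+.155)
    K=P[(near<.03)&(P[:,2]>.080)&(P[:,2]<.095)]; print(" knob",len(K),np.median(K,0) if len(K) else 0,(K.min(0)+K.max(0))/2)
    sc=P[(P[:,2]>.016)&(P[:,2]<.05)&(P[:,0]<.51)&(P[:,0]>.405)&(P[:,1]<-.03)]; 
    for y0 in(-.15,-.12,-.09,-.06): q=sc[abs(sc[:,1]-y0)<.01]; print(y0,np.percentile(q[:,2],99),q[:,0].min(),q[:,0].max())
p,_=pose(); rows([((.619,-.154,.18),dn(1.85),6),((.619,-.154,.10),dn(1.85),3)],hand=0)
E
```

```text
clock: 16.65
position: [0.4535, -0.2037, 0.1874]
tool_rot: [3.133, 0.002, 1.536]
force: [0.5, 0.0, -0.7]
grip_width: 0.0428
[ 0.62629968  0.4040765  -0.41270878  1.97133659  0.21962181  0.80557727
  0.05528444] 16.75
 knob 110 [ 0.6183 -0.1547  0.0886] [ 0.6184 -0.1555  0.0874]
-0.15 0.038021152237623985 0.41715380732060564 0.48581699224368907
-0.12 0.02840370707439159 0.4189994339918155 0.48562293442018195
-0.09 0.029477881709780485 0.4188721820087971 0.48782022065853314
-0.06 0.027890255252555618 0.42507514659960044 0.4829093942570502
 knob 56 [ 0.6186 -0.1519  0.0879] [ 0.6209 -0.1539  0.0856]
-0.15 0.036580184371646264 0.41910595368868964 0.48768176122667495
-0.12 0.0273581935031843 0.41955878422572646 0.48941460143155274
-0.09 0.02783578467407661 0.4212854199074545 0.48912209769842097
-0.06 0.027242761346561954 0.4245075360682797 0.4864950644033466
[{"dx": 9.2, "dy": 27.6, "dz": 0.6, "rx": 0.001, "ry": 0.0, "rz": -0.052, "hand": 0}, {"dx": 7.7, "dy": 28.0, "dz": 0.6, "rx": 0.001, "ry": 0.0, "rz": -0.052, "hand": 0}, {"dx": 6.3, "dy": 28.4, "dz": 0.6, "rx": 0.001, "ry": 0.0, "rz": -0.052, "hand": 0}, {"dx": 4.8, "dy": 28.7, "dz": 0.6, "rx": 0.001, "ry": 0.0, "rz": -0.052, "hand": 0}, {"dx": 3.3, "dy": 28.9, "dz": 0.6, "rx": 0.001, "ry": 0.0, "rz": -0.052, "hand": 0}, {"dx": 1.7, "dy": 29.0, "dz": 0.6, "rx": 0.001, "ry": 0.0, "rz": -0.052, "hand": 0}, {"dx": 0.0, "dy": -0.0, "dz": 26.7, "rx": -0.0, "ry": 0.0, "rz": 0.0, "hand": 0}, {"dx": 0.0, "dy": -0.0, "dz": 26.7, "rx": -0.0, "ry": 0.0, "rz": -0.0, "hand": 0}, {"dx": 0.0, "dy": -0.0, "dz": 26.7, "rx": -0.0, "ry": 0.0, "rz": 0.0, "hand": 0}]
```

View pics/top9.png

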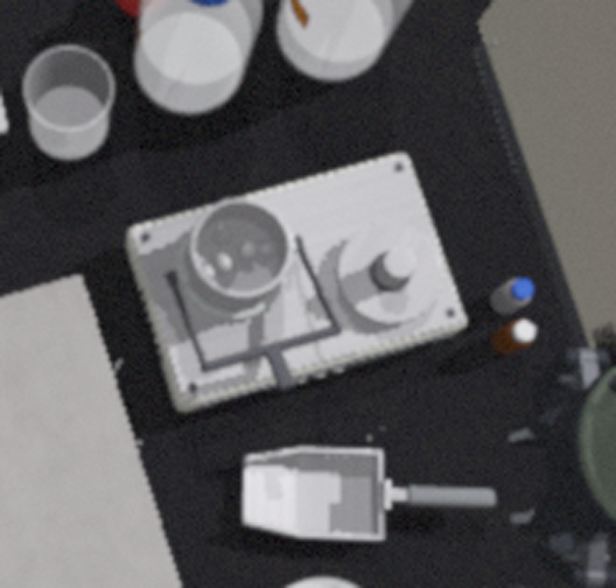

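View pics/scene9.png

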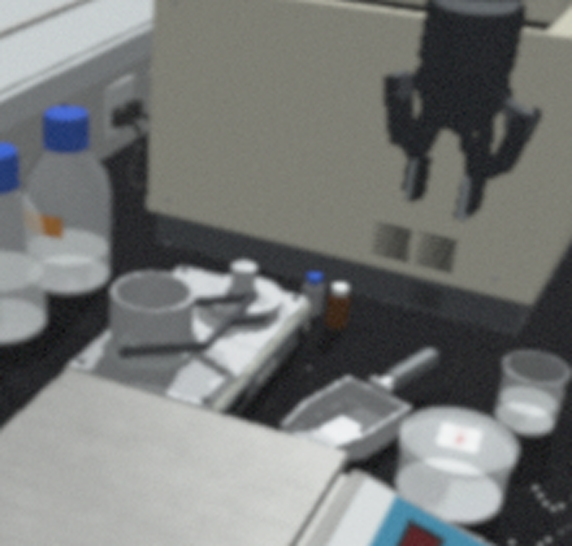

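The empty scoop sits flat at its old place, and the balls show inside the jar around top crop (225,265) and (250,245). Now the lid.

```bash
python3 -m inch '[{"dx":9,"dy":28,"dz":0,"rx":0,"ry":0,"rz":-0.052,"hand":0},{"dx":8,"dy":28,"dz":0,"rx":0,"ry":0,"rz":-0.052,"hand":0},{"dx":6,"dy":28,"dz":0,"rx":0,"ry":0,"rz":-0.052,"hand":0},{"dx":5,"dy":29,"dz":0,"rx":0,"ry":0,"rz":-0.052,"hand":0},{"dx":3,"dy":29,"dz":0,"rx":0,"ry":0,"rz":-0.052,"hand":0},{"dx":2,"dy":29,"dz":0,"rx":0,"ry":0,"rz":-0.052,"hand":0},{"dx":0,"dy":0,"dz":0,"rx":0,"ry":0,"rz":0,"hand":0}]'
python3 - <<'E'
from h import *
print(bot.observe()["qpos"])
rows([((.6195,-.1545,.10),dn(1.85),4)],hand=0.1)
E
```

```text
clock: 17.45
position: [0.6212, -0.1513, 0.1806]
tool_rot: [3.14, -0.003, 1.852]
force: [-0.4, 0.4, -1.1]
grip_width: 0.0431
[ 0.45007839  0.63261788 -0.46369102  1.59061854  0.31725113  0.99370305
  0.17118918]
[{"dx": -0.7, "dy": -0.7, "dz": 20.1, "rx": 0.0, "ry": -0.001, "rz": 0.001, "hand": 0.1}, {"dx": -0.7, "dy": -0.7, "dz": 20.1, "rx": 0.0, "ry": -0.001, "rz": 0.001, "hand": 0.1}, {"dx": -0.7, "dy": -0.6, "dz": 20.1, "rx": 0.0, "ry": -0.001, "rz": 0.001, "hand": 0.1}, {"dx": -0.7, "dy": -0.6, "dz": 20.1, "rx": 0.0, "ry": -0.001, "rz": 0.001, "hand": 0.1}]
```

```bash
python3 -m inch '[{"dx":-1,"dy":-1,"dz":25,"rx":0,"ry":0,"rz":0,"hand":0},{"dx":-1,"dy":-1,"dz":25,"rx":0,"ry":0,"rz":0,"hand":0},{"dx":-1,"dy":-0.5,"dz":20,"rx":0,"ry":0,"rz":0,"hand":0},{"dx":0,"dy":0,"dz":10,"rx":0,"ry":0,"rz":0,"hand":0},{"dx":0,"dy":0,"dz":0,"rx":0,"ry":0,"rz":0,"hand":0}]'
python3 look.py 10
```

```text
clock: 17.95
position: [0.6167, -0.157, 0.1007]
tool_rot: [-3.141, -0.002, 1.848]
force: [0.5, 0.7, 0.7]
grip_width: 0.0428
[ 0.43654766  0.72115037 -0.4279331   1.65085844  0.37198148  0.84952219
  0.13183369] 18.05
```

View pics/top10.png

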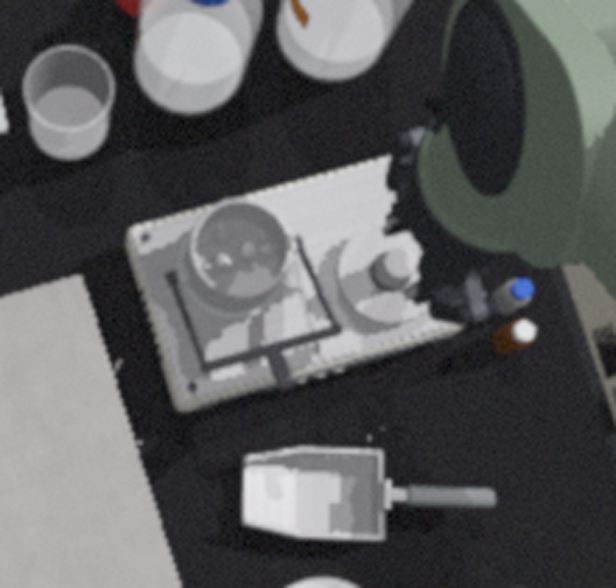

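View pics/scene10.png

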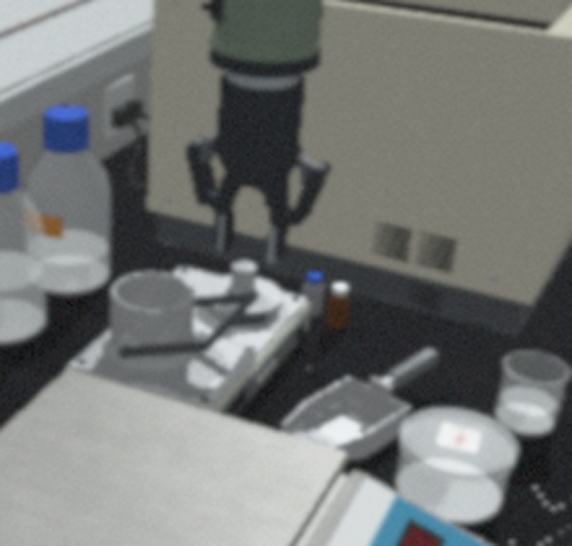

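The jaws straddle the knob in the scene picture ((222,250) and (273,250), knob at 245). I apply the correction and descend.

```bash
python3 -m inch '[{"dx":1.6,"dy":3.4,"dz":0,"rx":0,"ry":0,"rz":0,"hand":0},{"dx":0,"dy":0,"dz":15,"rx":0,"ry":0,"rz":0,"hand":0},{"dx":0,"dy":0,"dz":15,"rx":0,"ry":0,"rz":0,"hand":0},{"dx":0,"dy":0,"dz":7,"rx":0,"ry":0,"rz":0,"hand":0},{"dx":0,"dy":0,"dz":0,"rx":0,"ry":0,"rz":0,"hand":0}]'
python3 -m inch '[{"dx":0,"dy":0,"dz":0,"rx":0,"ry":0,"rz":0,"hand":1},{"dx":0,"dy":0,"dz":0,"rx":0,"ry":0,"rz":0,"hand":1},{"dx":0,"dy":0,"dz":0,"rx":0,"ry":0,"rz":0,"hand":1},{"dx":0,"dy":0,"dz":0,"rx":0,"ry":0,"rz":0,"hand":1}]' 60
```

```text
clock: 18.55
position: [0.6199, -0.1546, 0.0638]
tool_rot: [-3.141, -0.001, 1.848]
force: [-0.7, 0.7, 0.1]
grip_width: 0.0426
clock: 18.95
position: [0.621, -0.1548, 0.0659]
tool_rot: [3.139, 0.0, 1.848]
force: [-0.2, 0.5, 2.4]
grip_width: 0.0224
```

```bash
python3 -m inch '[{"dx":0,"dy":0,"dz":-4,"rx":0,"ry":0,"rz":0,"hand":1},{"dx":0,"dy":0,"dz":-15,"rx":0,"ry":0,"rz":0,"hand":1},{"dx":0,"dy":0,"dz":-25,"rx":0,"ry":0,"rz":0,"hand":1},{"dx":0,"dy":0,"dz":-30,"rx":0,"ry":0,"rz":0,"hand":1},{"dx":0,"dy":0,"dz":-21,"rx":0,"ry":0,"rz":0,"hand":1},{"dx":0,"dy":0,"dz":0,"rx":0,"ry":0,"rz":0,"hand":1}]'
python3 - <<'E'
from h import *
p,r=pose();rows([((.6265,-.0355,p[2]),dn(1.85),6)],hand=1)
E
```

```text
clock: 19.55
position: [0.6221, -0.155, 0.1645]
tool_rot: [3.135, 0.002, 1.848]
force: [0.6, -0.3, -1.4]
grip_width: 0.0221
[{"dx": 19.0, "dy": 6.2, "dz": -0.0, "rx": 0.001, "ry": 0.0, "rz": -0.0, "hand": 1}, {"dx": 19.0, "dy": 6.2, "dz": -0.0, "rx": 0.001, "ry": 0.0, "rz": -0.0, "hand": 1}, {"dx": 19.0, "dy": 6.2, "dz": -0.0, "rx": 0.001, "ry": 0.0, "rz": -0.0, "hand": 1}, {"dx": 19.0, "dy": 6.2, "dz": -0.0, "rx": 0.001, "ry": 0.0, "rz": -0.0, "hand": 1}, {"dx": 19.0, "dy": 6.2, "dz": -0.0, "rx": 0.001, "ry": 0.0, "rz": -0.0, "hand": 1}, {"dx": 19.0, "dy": 6.2, "dz": -0.0, "rx": 0.001, "ry": 0.0, "rz": -0.0, "hand": 1}]
```

```bash
python3 -m inch '[{"dx":10,"dy":3,"dz":0,"rx":0,"ry":0,"rz":0,"hand":1},{"dx":20,"dy":6,"dz":0,"rx":0,"ry":0,"rz":0,"hand":1},{"dx":25,"dy":9,"dz":0,"rx":0,"ry":0,"rz":0,"hand":1},{"dx":25,"dy":8,"dz":0,"rx":0,"ry":0,"rz":0,"hand":1},{"dx":20,"dy":6,"dz":0,"rx":0,"ry":0,"rz":0,"hand":1},{"dx":14,"dy":5,"dz":0,"rx":0,"ry":0,"rz":0,"hand":1},{"dx":0,"dy":0,"dz":0,"rx":0,"ry":0,"rz":0,"hand":1}]'
python3 look.py 11; python3 - <<'E'
import cv2
im=cv2.imread("pics/top9r.png")[175:235,345:405]; cv2.imwrite("pics/jar.png",cv2.resize(im,None,fx=10,fy=10,interpolation=cv2.INTER_CUBIC))
E
```

```text
clock: 20.25
position: [0.6247, -0.0322, 0.1601]
tool_rot: [3.14, -0.002, 1.851]
force: [-0.4, -0.2, -1.1]
grip_width: 0.0223
[ 0.26909177  0.63570443 -0.46174076  1.64672103  0.33408638  0.93728562
 -0.03711714] 20.35
```

View pics/jar.png

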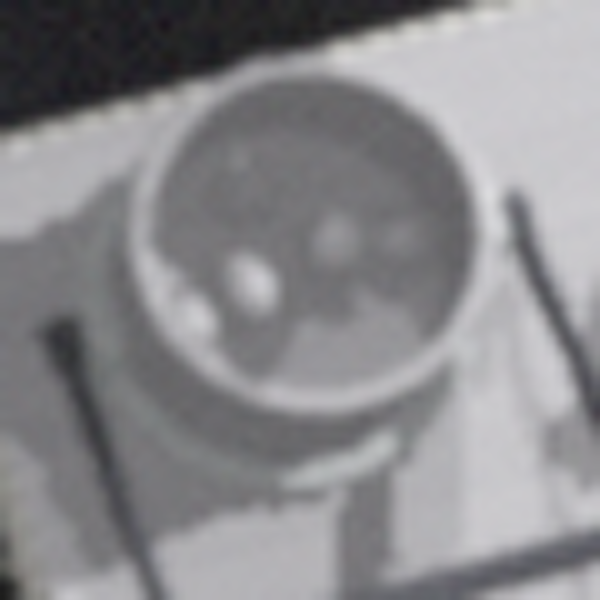

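View pics/top11.png

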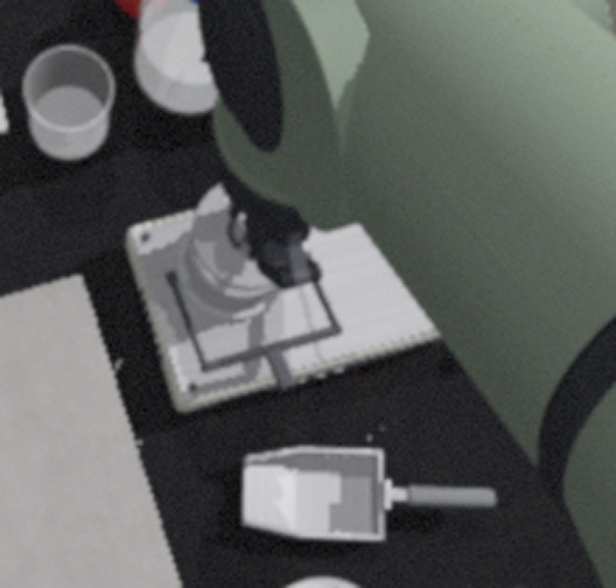

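View pics/scene11.png

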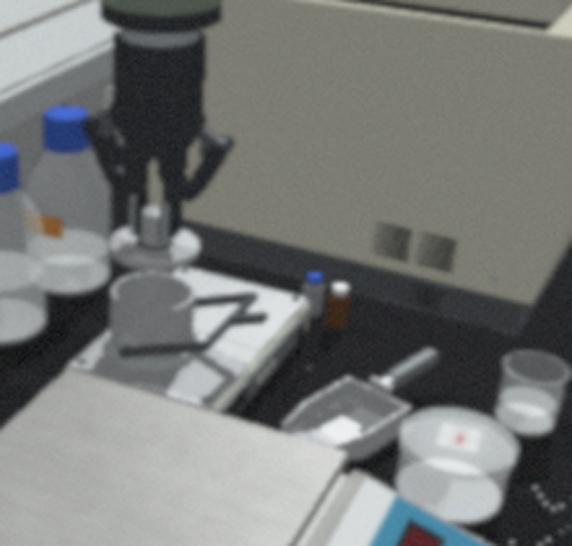

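Four to five ball highlights show on the jar floor, and none anywhere else. The lid hangs level over the jar, so I compare lid and rim centres in the same camera.

```bash
python3 - <<'E'
from h import *
np.set_printoptions(precision=4,suppress=True)
from scipy.optimize import least_squares
p,_=pose(); print(p)
for n in("top","scene"):
    P=cloud(n,np.load(n+"11.npy")).reshape(-1,3)
    near=np.hypot(P[:,0]-p[0],P[:,1]-p[1])
    F=P[(near<.055)&(P[:,2]>.148)&(P[:,2]<.158)]
    c,r=cv2.minEnclosingCircle((F[:,:2]*1000).astype(np.float32)); print(n,"flange",len(F),np.percentile(F[:,2],[5,50,95]),c,r,F[:,:2].min(0),F[:,:2].max(0))
    # enclosed circle radius fixed 40: fit to convex hull pts
    h=cv2.convexHull((F[:,:2]*1000).astype(np.float32))[:,0]; 
    a=least_squares(lambda q:np.hypot(h[:,0]-q[0],h[:,1]-q[1])-40,p[:2]*1000,loss="soft_l1"); print("  fit",a.x,np.round(a.fun,1))
    P0=cloud(n,np.load(n+"9.npy")).reshape(-1,3)
    Q=P0[(P0[:,2]>.099)&(P0[:,2]<.107)&(np.hypot(P0[:,0]-.6265,P0[:,1]+.0355)<.045)]
    h=cv2.convexHull((Q[:,:2]*1000).astype(np.float32))[:,0]
    a=least_squares(lambda q:np.hypot(h[:,0]-q[0],h[:,1]-q[1])-38,[626,-36],loss="soft_l1"); print("  rim hull",a.x,np.round(a.fun,1),np.median(Q[:,2]))
E
```

```text
[ 0.6248 -0.0354  0.1601]
top flange 515 [0.1502 0.1528 0.1552] (622.6725463867188, -35.064918518066406) 39.67294692993164 [ 0.5833 -0.0731] [0.6551 0.0041]
  fit [623.2212 -35.6977] [-2.5 -0.7 -0.4 -0.2 -0.4 -0.1  0.2 -0.1 -0.3 -0.3 -0.2 -0.2 -0.1  0.4
  0.2  0.2  0.1  0.   0.1 -0.1 -0.3 -0.3 -0.6 -1.2 -0.8 -1.7]
  rim hull [626.2269 -36.2969] [-0.4 -0.8 -0.1 -0.4 -0.4 -0.6 -0.6 -0.7 -0.5 -0.2 -0.4 -0.4 -0.1 -0.7
 -0.8 -0.8 -0.6  0.1  0.2  0.   0.3  0.1 -0.2 -0.3 -0.6 -0.7 -0.5 -1.
 -0.2 -0.7 -1.1 -1.4 -1.2 -0.7 -0.8  0.5  0.3 -0.3] 0.10227037152405183
scene flange 371 [0.1496 0.153  0.1552] (623.8909301757812, -32.26649475097656) 41.30201721191406 [ 0.584  -0.0725] [0.6648 0.0083]
  fit [624.4631 -31.6361] [ 0.8 -0.4 -0.6 -1.1 -0.  -0.1  0.2  0.1 -0.1  0.   0.8 -0.2  0.5  0.
 -0.1 -0.   0.6 -0.6 -0.8 -0.8 -0.5  0.4  2.  -0.2]
  rim hull [627.6793 -34.495 ] [ 0.7  0.2 -0.1 -0.3 -0.6 -0.7 -0.8 -1.   0.3  0.4  1.2  0.6  1.4  0.
 -1.7 -0.3 -0.1 -1.   0.   0.5  0.1 -0.6  1.1  2.6] 0.10206751881199447
```

```bash
python3 -m inch '[{"dx":-1.4,"dy":2.7,"dz":0,"rx":0,"ry":0,"rz":0,"hand":1},{"dx":0,"dy":0,"dz":12,"rx":0,"ry":0,"rz":0,"hand":1},{"dx":0,"dy":0,"dz":10,"rx":0,"ry":0,"rz":0,"hand":1},{"dx":0,"dy":0,"dz":0,"rx":0,"ry":0,"rz":0,"hand":1},{"dx":0,"dy":0,"dz":0,"rx":0,"ry":0,"rz":0,"hand":1}]'
python3 look.py 12; python3 - <<'E'
from h import *
np.set_printoptions(precision=4,suppress=True)
from scipy.optimize import least_squares
p,_=pose(); print(p)
zt=p[2]-.007
for n in("top","scene"):
    P=cloud(n,np.load(n+"12.npy")).reshape(-1,3)
    near=np.hypot(P[:,0]-p[0],P[:,1]-p[1])
    F=P[(near<.055)&(abs(P[:,2]-zt)<.004)]
    h=cv2.convexHull((F[:,:2]*1000).astype(np.float32))[:,0]; 
    a=least_squares(lambda q:np.hypot(h[:,0]-q[0],h[:,1]-q[1])-40,p[:2]*1000,loss="soft_l1"); print(n,"  fit",a.x,np.median(F[:,2]),np.round(a.fun,1))
E
```

```text
clock: 20.85
position: [0.6278, -0.0358, 0.138]
tool_rot: [3.14, -0.001, 1.848]
force: [0.5, -0.3, -1.4]
grip_width: 0.022
[ 0.26203124  0.665579   -0.45202241  1.65367606  0.35023032  0.90149136
 -0.04817801] 20.95
[ 0.6281 -0.0357  0.1387]
top   fit [626.4691 -37.3093] 0.13126377371176545 [-1.3 -0.3 -0.4 -0.2 -0.3 -0.1 -0.3 -0.6  0.2  0.1  0.3  0.2 -0.3 -0.
 -0.  -0.3 -0.  -0.3 -0.6 -2.3 -1.2]
scene   fit [628.3507 -35.8988] 0.13096297413386626 [ 1.  -1.6 -1.2 -1.1 -0.6 -0.9 -0.7  0.1  0.3  0.9  1.8 -0.2 -0.2 -0.1
 -0.8 -1.3 -2.1 -1.8  0.3  0.3]
```

View pics/scene12.png

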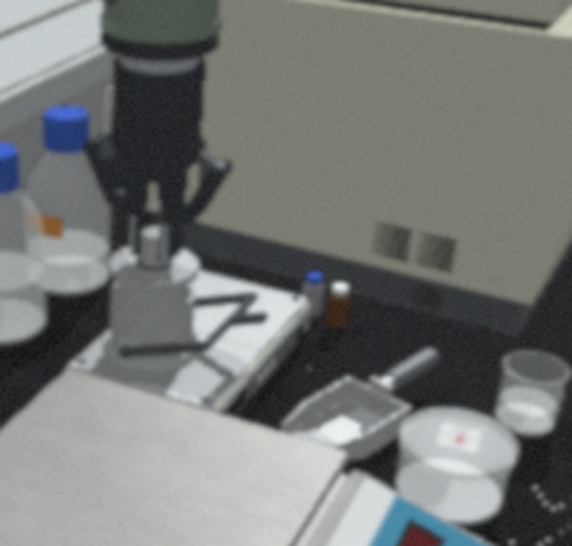

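```bash
python3 -m inch '[{"dx":1.2,"dy":0,"dz":4,"rx":0,"ry":0,"rz":0,"hand":1},{"dx":0,"dy":0,"dz":5,"rx":0,"ry":0,"rz":0,"hand":1},{"dx":0,"dy":0,"dz":4,"rx":0,"ry":0,"rz":0,"hand":1},{"dx":0,"dy":0,"dz":2,"rx":0,"ry":0,"rz":0,"hand":1},{"dx":0,"dy":0,"dz":2,"rx":0,"ry":0,"rz":0,"hand":1},{"dx":0,"dy":0,"dz":0,"rx":0,"ry":0,"rz":0,"hand":1}]'
```

```text
clock: 21.55
position: [0.6276, -0.0345, 0.1212]
tool_rot: [3.14, -0.0, 1.848]
force: [0.1, 0.2, -2.2]
grip_width: 0.022
```

```bash
python3 -m inch '[{"dx":0,"dy":0,"dz":1.5,"rx":0,"ry":0,"rz":0,"hand":1},{"dx":0,"dy":0,"dz":1,"rx":0,"ry":0,"rz":0,"hand":1},{"dx":0,"dy":0,"dz":0,"rx":0,"ry":0,"rz":0,"hand":1}]'
```

```text
clock: 21.85
position: [0.6277, -0.0345, 0.119]
tool_rot: [3.14, -0.0, 1.848]
force: [0.0, -0.0, -1.7]
grip_width: 0.022
```

```bash
python3 -m inch '[{"dx":0,"dy":0,"dz":1,"rx":0,"ry":0,"rz":0,"hand":1},{"dx":0,"dy":0,"dz":1,"rx":0,"ry":0,"rz":0,"hand":1},{"dx":0,"dy":0,"dz":0,"rx":0,"ry":0,"rz":0,"hand":1}]'
```

```text
clock: 22.15
position: [0.6279, -0.0345, 0.1178]
tool_rot: [3.139, 0.0, 1.848]
force: [-3.7, -0.6, 11.0]
grip_width: 0.0221
```

```bash
python3 -m inch '[{"dx":0,"dy":0,"dz":1,"rx":0,"ry":0,"rz":0,"hand":1},{"dx":0,"dy":0,"dz":0,"rx":0,"ry":0,"rz":0,"hand":1}]'
```

```text
clock: 22.35
position: [0.6279, -0.0345, 0.1177]
tool_rot: [3.139, 0.001, 1.848]
force: [-9.8, -0.7, 24.6]
grip_width: 0.0222
```

Contact came at the expected seated height, so I release and rise.

```bash
python3 -m inch '[{"dx":0,"dy":0,"dz":-1.5,"rx":0,"ry":0,"rz":0,"hand":1},{"dx":0,"dy":0,"dz":0,"rx":0,"ry":0,"rz":0,"hand":0.4},{"dx":0,"dy":0,"dz":0,"rx":0,"ry":0,"rz":0,"hand":0.1},{"dx":0,"dy":0,"dz":0,"rx":0,"ry":0,"rz":0,"hand":0.1},{"dx":0,"dy":0,"dz":-15,"rx":0,"ry":0,"rz":0,"hand":0.1},{"dx":0,"dy":0,"dz":-30,"rx":0,"ry":0,"rz":0,"hand":0.1},{"dx":0,"dy":0,"dz":-25,"rx":0,"ry":0,"rz":0,"hand":0.1},{"dx":0,"dy":0,"dz":0,"rx":0,"ry":0,"rz":0,"hand":0.1}]' 20
python3 look.py 13; python3 - <<'E'
from h import *
np.set_printoptions(precision=4,suppress=True)
p,_=pose(); print(p)
y=.2805; M=np.array([[np.cos(y),np.sin(y)],[-np.sin(y),np.cos(y)]])
for n in("top","scene"):
    P=cloud(n,np.load(n+"13.npy")).reshape(-1,3)
    near=np.hypot(P[:,0]-.6265,P[:,1]+.0355)
    F=P[(near<.045)&(P[:,2]>.1)&(P[:,2]<.122)]
    if len(F)>20:
        pl=np.linalg.lstsq(np.c_[F[:,:2]-[.6265,-.0355],np.ones(len(F))],F[:,2],rcond=None)[0]; print(n,len(F),"flange z",np.median(F[:,2]),"tilt",pl)
    K=P[(near<.025)&(P[:,2]>.133)&(P[:,2]<.15)]
    if len(K): print(" knob top",np.median(K[:,2]),(K.min(0)+K.max(0))/2,len(K))
    m=(P[:,:2]-[.6265,-.0355])@M.T
    e=(m[:,0]<-.092)&(m[:,0]>-.125)&(abs(m[:,1])<.012)&(P[:,2]>.09)&(P[:,2]<.125)
    print(" tab",e.sum(),np.median(np.c_[m[e],P[e][:,2]],0),np.median(np.arctan2(P[e][:,2]-.0687,-m[e][:,0])))
# tab grip
a=.365; t=np.array([-.108*np.cos(a),0]); w=M.T@t+[.6265,-.0355]; print("tab grip",w,.065+.108*np.sin(a))
E
```

```text
clock: 23.15
position: [0.6293, -0.0344, 0.1919]
tool_rot: [3.134, 0.001, 1.848]
force: [0.5, -0.2, -0.4]
grip_width: 0.0389
[ 0.27478362  0.60703857 -0.47316084  1.61636696  0.31560711  0.99153744
 -0.02240078] 23.25
[ 0.6279 -0.0346  0.1886]
top 765 flange z 0.11068141148368504 tilt [ 0.0067 -0.0054  0.1108]
 knob top 0.13977091838760447 [ 0.6257 -0.0338  0.1385] 86
 tab 57 [-0.1013 -0.0003  0.1063] 0.3585391016760122
scene 491 flange z 0.11082380611361387 tilt [ 0.0551 -0.0485  0.111 ]
 knob top 0.1398126504761474 [ 0.627  -0.0348  0.1378] 68
 tab 35 [-0.1012  0.0019  0.106 ] 0.34973385604960305
tab grip [ 0.5296 -0.0634] 0.10355052380350643
```

View pics/scene13.png

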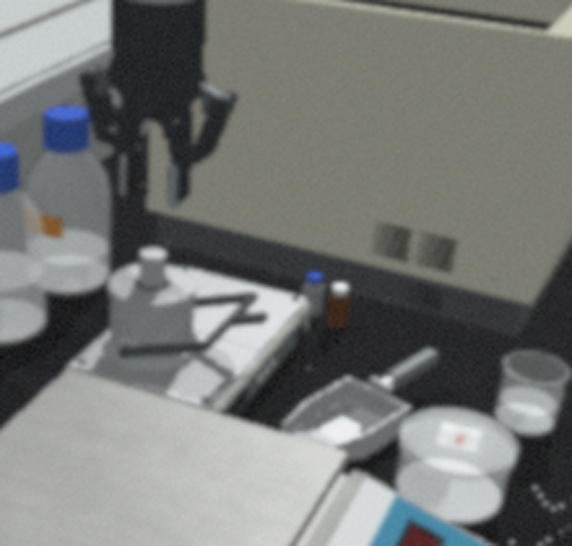

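The lid is seated: flange top is at 110.8 mm in both views (111 expected) and the knob at 140 mm. Now the bail tab.

```bash
python3 - <<'E'
from h import *
rows([((.5275,-.0640,.185),dn(.2805),11),((.5275,-.064,.12),dn(.2805),3)],hand=0.1)
E
```

```text
[{"dx": -0.1, "dy": -9.5, "dz": 0.3, "rx": 0.0, "ry": -0.0, "rz": 0.142, "hand": 0.1}, {"dx": -1.4, "dy": -9.4, "dz": 0.3, "rx": 0.0, "ry": -0.0, "rz": 0.142, "hand": 0.1}, {"dx": -2.7, "dy": -9.1, "dz": 0.3, "rx": 0.0, "ry": -0.0, "rz": 0.142, "hand": 0.1}, {"dx": -4.0, "dy": -8.6, "dz": 0.3, "rx": 0.0, "ry": -0.0, "rz": 0.142, "hand": 0.1}, {"dx": -5.2, "dy": -8.0, "dz": 0.3, "rx": 0.0, "ry": -0.0, "rz": 0.142, "hand": 0.1}, {"dx": -6.3, "dy": -7.1, "dz": 0.3, "rx": 0.0, "ry": -0.0, "rz": 0.142, "hand": 0.1}, {"dx": -7.2, "dy": -6.2, "dz": 0.3, "rx": 0.0, "ry": -0.0, "rz": 0.142, "hand": 0.1}, {"dx": -8.0, "dy": -5.1, "dz": 0.3, "rx": 0.0, "ry": -0.0, "rz": 0.142, "hand": 0.1}, {"dx": -8.7, "dy": -3.9, "dz": 0.3, "rx": 0.0, "ry": -0.0, "rz": 0.142, "hand": 0.1}, {"dx": -9.1, "dy": -2.6, "dz": 0.3, "rx": 0.0, "ry": -0.0, "rz": 0.142, "hand": 0.1}]
[{"dx": -9.4, "dy": -1.3, "dz": 0.3, "rx": 0.0, "ry": -0.0, "rz": 0.142, "hand": 0.1}, {"dx": -0.0, "dy": -0.0, "dz": 21.7, "rx": 0.0, "ry": -0.0, "rz": 0.0, "hand": 0.1}, {"dx": -0.0, "dy": -0.0, "dz": 21.7, "rx": 0.0, "ry": -0.0, "rz": 0.0, "hand": 0.1}, {"dx": -0.0, "dy": -0.0, "dz": 21.7, "rx": 0.0, "ry": -0.0, "rz": 0.0, "hand": 0.1}]
```

```bash
python3 -m inch '[{"dx":0,"dy":-9.5,"dz":0,"rx":0,"ry":0,"rz":0.142,"hand":0.1},{"dx":-1.4,"dy":-9.4,"dz":0,"rx":0,"ry":0,"rz":0.142,"hand":0.1},{"dx":-2.7,"dy":-9,"dz":0,"rx":0,"ry":0,"rz":0.142,"hand":0.1},{"dx":-4,"dy":-8.6,"dz":0,"rx":0,"ry":0,"rz":0.142,"hand":0.1},{"dx":-5,"dy":-8,"dz":0,"rx":0,"ry":0,"rz":0.142,"hand":0.1},{"dx":-6,"dy":-7,"dz":0,"rx":0,"ry":0,"rz":0.142,"hand":0.1},{"dx":-7,"dy":-6,"dz":0,"rx":0,"ry":0,"rz":0.142,"hand":0.1},{"dx":-8,"dy":-5,"dz":0,"rx":0,"ry":0,"rz":0.142,"hand":0.1},{"dx":-9,"dy":-4,"dz":0,"rx":0,"ry":0,"rz":0.142,"hand":0.1},{"dx":-9,"dy":-2.6,"dz":0,"rx":0,"ry":0,"rz":0.142,"hand":0.1}]'
python3 -m inch '[{"dx":-9.4,"dy":-1.3,"dz":0,"rx":0,"ry":0,"rz":0.142,"hand":0.1},{"dx":0,"dy":0,"dz":0,"rx":0,"ry":0,"rz":0,"hand":0.1},{"dx":0,"dy":0,"dz":0,"rx":0,"ry":0,"rz":0,"hand":0.1}]'
python3 - <<'E'
from h import *
print(bot.observe()["qpos"])
rows([((.5275,-.0640,.125),dn(.2805),4),((.5275,-.064,.0878),dn(.2805),3)],hand=0.1)
E
```

```text
clock: 24.25
position: [0.5361, -0.0611, 0.1868]
tool_rot: [-3.141, -0.001, 0.422]
force: [1.0, 1.1, -0.4]
grip_width: 0.0385
clock: 24.55
position: [0.528, -0.0634, 0.1872]
tool_rot: [-3.141, -0.002, 0.29]
force: [-0.4, 0.2, 0.3]
grip_width: 0.0385
[ 0.08981627  0.43026217 -0.10729345  1.88801939  0.05981061  0.82487113
 -1.32869879]
[{"dx": -0.2, "dy": 0.1, "dz": 15.5, "rx": -0.0, "ry": -0.0, "rz": 0.002, "hand": 0.1}, {"dx": -0.2, "dy": 0.1, "dz": 15.5, "rx": -0.0, "ry": -0.0, "rz": 0.002, "hand": 0.1}, {"dx": -0.2, "dy": 0.1, "dz": 15.5, "rx": -0.0, "ry": -0.0, "rz": 0.002, "hand": 0.1}, {"dx": -0.2, "dy": 0.1, "dz": 15.5, "rx": -0.0, "ry": -0.0, "rz": 0.002, "hand": 0.1}, {"dx": 0.0, "dy": -0.0, "dz": 12.4, "rx": 0.0, "ry": 0.0, "rz": -0.0, "hand": 0.1}, {"dx": 0.0, "dy": -0.0, "dz": 12.4, "rx": 0.0, "ry": 0.0, "rz": 0.0, "hand": 0.1}, {"dx": 0.0, "dy": -0.0, "dz": 12.4, "rx": 0.0, "ry": 0.0, "rz": -0.0, "hand": 0.1}]
```

```bash
python3 -m inch '[{"dx":0,"dy":0,"dz":20,"rx":0,"ry":0,"rz":0.01,"hand":0.1},{"dx":0,"dy":0,"dz":22,"rx":0,"ry":0,"rz":0,"hand":0.1},{"dx":0,"dy":0,"dz":20,"rx":0,"ry":0,"rz":0,"hand":0.1},{"dx":0,"dy":0,"dz":0,"rx":0,"ry":0,"rz":0,"hand":0.1},{"dx":0,"dy":0,"dz":0,"rx":0,"ry":0,"rz":0,"hand":0.1}]'
python3 look.py 14; python3 - <<'E'
from h import *
print(pose()[0])
E
```

```text
clock: 25.05
position: [0.5282, -0.0636, 0.1255]
tool_rot: [-3.141, -0.002, 0.278]
force: [0.9, 1.1, 0.7]
grip_width: 0.0386
[ 0.08237935  0.51894987 -0.09851827  1.93571798  0.07562651  0.68740427
 -1.35547501] 25.15
[ 0.52864603 -0.06366598  0.12623806]
```

View pics/scene14.png

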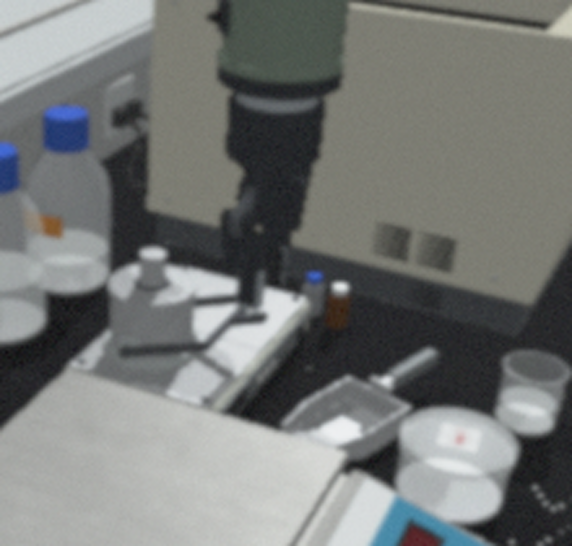

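View pics/top14.png

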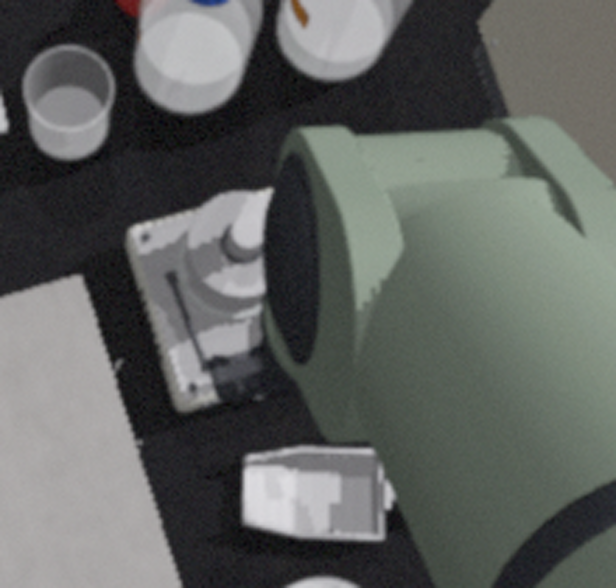

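The fingers straddle the tab line at scene crop (255,300). I descend and grip lightly.

```bash
python3 -m inch '[{"dx":-1,"dy":0,"dz":12,"rx":0,"ry":0,"rz":0,"hand":0.1},{"dx":0,"dy":0,"dz":14,"rx":0,"ry":0,"rz":0,"hand":0.1},{"dx":0,"dy":0,"dz":11,"rx":0,"ry":0,"rz":0,"hand":0.1},{"dx":0,"dy":0,"dz":0,"rx":0,"ry":0,"rz":0,"hand":0.1}]'
python3 -m inch '[{"dx":0,"dy":0,"dz":0,"rx":0,"ry":0,"rz":0,"hand":1},{"dx":0,"dy":0,"dz":0,"rx":0,"ry":0,"rz":0,"hand":1},{"dx":0,"dy":0,"dz":0,"rx":0,"ry":0,"rz":0,"hand":1},{"dx":0,"dy":0,"dz":0,"rx":0,"ry":0,"rz":0,"hand":1},{"dx":0,"dy":0,"dz":0,"rx":0,"ry":0,"rz":0,"hand":1}]' 20
python3 - <<'E'
from h import *
p,r=pose(); print(p)
y=.2805; J=np.array([.6265,-.0355,.065]); X=np.array([np.cos(y),np.sin(y),0]); 
# current
d=p-J; print("mill x",d@X, "lateral",d@[-X[1],X[0],0])
off=np.array([0,0,.016]); a0=np.arctan2(p[2]+.016-.065,-(d@X)); rr=np.hypot(p[2]+.016-.065,d@X); print(a0,rr)
lat=d-(d@X)*X; lat[2]=0
w=[]; N=20
for i in range(1,N+1):
    a=a0+(1.62-a0)*i/N; P=J+lat-rr*np.cos(a)*X+[0,0,rr*np.sin(a)]-off; w.append((P,dn(.2785),1))
rows(w,hand=1)
E
```

```text
clock: 25.55
position: [0.5264, -0.0638, 0.087]
tool_rot: [-3.141, -0.0, 0.276]
force: [-0.4, -0.7, 0.8]
grip_width: 0.0384
clock: 26.05
position: [0.5281, -0.0662, 0.0892]
tool_rot: [3.139, -0.004, 0.274]
force: [4.4, -13.5, -1.5]
grip_width: 0.0116
[ 0.52809146 -0.06622438  0.08921048]
mill x -0.10306806988441529 lateral -0.00228054695069149
0.3719733827674549 0.1106341246955839
[{"dx": 2.7, "dy": -0.0, "dz": -6.3, "rx": 0.003, "ry": -0.004, "rz": -0.005, "hand": 1}, {"dx": 3.1, "dy": -0.0, "dz": -6.2, "rx": -0.0, "ry": 0.0, "rz": -0.0, "hand": 1}, {"dx": 3.5, "dy": -0.0, "dz": -6.0, "rx": 0.0, "ry": 0.0, "rz": 0.0, "hand": 1}, {"dx": 3.8, "dy": -0.0, "dz": -5.7, "rx": 0.0, "ry": 0.0, "rz": 0.0, "hand": 1}, {"dx": 4.2, "dy": -0.0, "dz": -5.5, "rx": 0.0, "ry": 0.0, "rz": 0.0, "hand": 1}, {"dx": 4.5, "dy": -0.0, "dz": -5.2, "rx": 0.0, "ry": 0.0, "rz": 0.0, "hand": 1}, {"dx": 4.8, "dy": -0.0, "dz": -4.9, "rx": 0.0, "ry": 0.0, "rz": 0.0, "hand": 1}, {"dx": 5.1, "dy": -0.0, "dz": -4.6, "rx": 0.0, "ry": 0.0, "rz": 0.0, "hand": 1}, {"dx": 5.4, "dy": -0.0, "dz": -4.3, "rx": 0.0, "ry": 0.0,
[... 214 characters left out ...]
": -3.2, "rx": 0.0, "ry": 0.0, "rz": 0.0, "hand": 1}, {"dx": 6.3, "dy": -0.0, "dz": -2.8, "rx": 0.0, "ry": 0.0, "rz": 0.0, "hand": 1}, {"dx": 6.5, "dy": -0.0, "dz": -2.4, "rx": 0.0, "ry": 0.0, "rz": 0.0, "hand": 1}, {"dx": 6.6, "dy": -0.0, "dz": -2.0, "rx": 0.0, "ry": 0.0, "rz": 0.0, "hand": 1}, {"dx": 6.7, "dy": -0.0, "dz": -1.6, "rx": 0.0, "ry": 0.0, "rz": 0.0, "hand": 1}, {"dx": 6.8, "dy": -0.0, "dz": -1.2, "rx": 0.0, "ry": 0.0, "rz": 0.0, "hand": 1}, {"dx": 6.9, "dy": -0.0, "dz": -0.7, "rx": 0.0, "ry": 0.0, "rz": 0.0, "hand": 1}, {"dx": 6.9, "dy": -0.0, "dz": -0.3, "rx": 0.0, "ry": 0.0, "rz": 0.0, "hand": 1}, {"dx": 6.9, "dy": -0.0, "dz": 0.1, "rx": 0.0, "ry": 0.0, "rz": 0.0, "hand": 1}]
```

The tab centre lies about 3 mm to −y of my grip (lateral force −13 N). I relieve that first, then swing.

```bash
python3 -m inch '[{"dx":0,"dy":2.5,"dz":0,"rx":0,"ry":0,"rz":0,"hand":1},{"dx":0,"dy":0,"dz":0,"rx":0,"ry":0,"rz":0,"hand":1}]'
python3 -m inch '[{"dx":2.7,"dy":0,"dz":-6.3,"rx":0,"ry":0,"rz":0,"hand":1},{"dx":3.1,"dy":0,"dz":-6.2,"rx":0,"ry":0,"rz":0,"hand":1},{"dx":3.5,"dy":0,"dz":-6,"rx":0,"ry":0,"rz":0,"hand":1},{"dx":0,"dy":0,"dz":0,"rx":0,"ry":0,"rz":0,"hand":1}]'
python3 look.py 15
```

```text
clock: 26.25
position: [0.528, -0.0666, 0.0888]
tool_rot: [3.142, -0.003, 0.276]
force: [-0.1, -3.6, 0.3]
grip_width: 0.0115
clock: 26.65
position: [0.5373, -0.0639, 0.1079]
tool_rot: [3.141, -0.003, 0.276]
force: [0.1, -5.3, 0.0]
grip_width: 0.0114
[ 0.07874092  0.55926007 -0.09458092  1.92528156  0.08123694  0.65825752
 -1.36071316] 26.75
```

View pics/scene15.png

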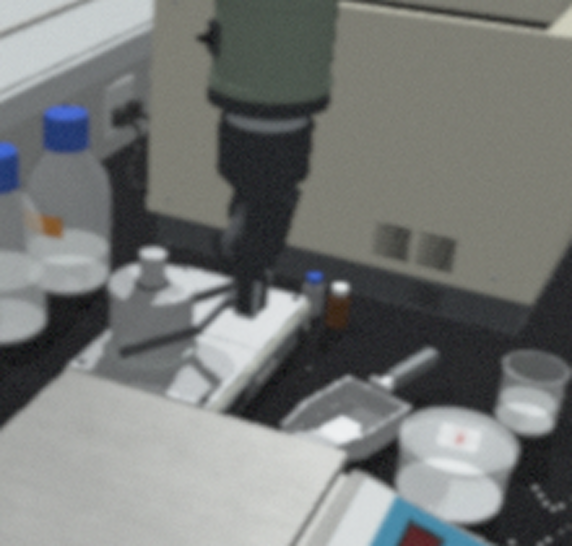

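The bail rises with the gripper (the crossbar has lifted) and forces are small, so I continue the arc.

```bash
python3 -m inch '[{"dx":3.8,"dy":0,"dz":-5.7,"rx":0,"ry":0,"rz":0,"hand":1},{"dx":4.2,"dy":0,"dz":-5.5,"rx":0,"ry":0,"rz":0,"hand":1},{"dx":4.5,"dy":0,"dz":-5.2,"rx":0,"ry":0,"rz":0,"hand":1},{"dx":4.8,"dy":0,"dz":-4.9,"rx":0,"ry":0,"rz":0,"hand":1},{"dx":5.1,"dy":0,"dz":-4.6,"rx":0,"ry":0,"rz":0,"hand":1},{"dx":5.4,"dy":0,"dz":-4.3,"rx":0,"ry":0,"rz":0,"hand":1},{"dx":5.7,"dy":0,"dz":-3.9,"rx":0,"ry":0,"rz":0,"hand":1},{"dx":0,"dy":0,"dz":0,"rx":0,"ry":0,"rz":0,"hand":1}]'
python3 -m inch '[{"dx":5.9,"dy":0,"dz":-3.6,"rx":0,"ry":0,"rz":0,"hand":1},{"dx":6.1,"dy":0,"dz":-3.2,"rx":0,"ry":0,"rz":0,"hand":1},{"dx":6.3,"dy":0,"dz":-2.8,"rx":0,"ry":0,"rz":0,"hand":1},{"dx":6.5,"dy":0,"dz":-2.4,"rx":0,"ry":0,"rz":0,"hand":1},{"dx":6.6,"dy":0,"dz":-2,"rx":0,"ry":0,"rz":0,"hand":1},{"dx":0,"dy":0,"dz":0,"rx":0,"ry":0,"rz":0,"hand":1}]'
python3 look.py 16
python3 - <<'E'
from h import *
p,r=pose(); print(p)
y=.2805; J=np.array([.6265,-.0355,.065]); X=np.array([np.cos(y),np.sin(y),0]); d=p-J
print(d@X, np.arctan2(p[2]+.016-.065,-(d@X)),np.hypot(p[2]+.016-.065,d@X))
E
```

```text
clock: 27.55
position: [0.5696, -0.0544, 0.1416]
tool_rot: [-3.141, -0.003, 0.276]
force: [-2.2, -3.2, 2.1]
grip_width: 0.0112
clock: 28.15
position: [0.6001, -0.0456, 0.1554]
tool_rot: [-3.141, -0.003, 0.276]
force: [-1.9, -0.3, 3.6]
grip_width: 0.0112
[ 0.04460965  0.57107436 -0.09539272  1.73427358  0.06796247  0.8367498
 -1.37588698] 28.25
[ 0.59943975 -0.04579775  0.15520744]
-0.02885344536428587 1.3055280065974062 0.11005699388948566
```

View pics/scene16.png

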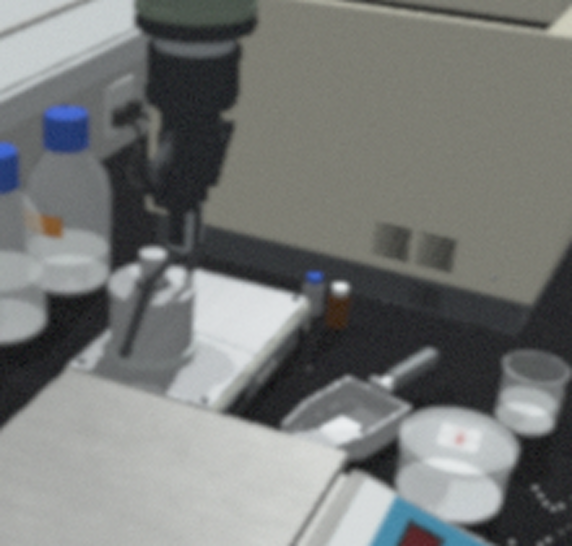

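```bash
python3 -m inch '[{"dx":6.7,"dy":0,"dz":-1.6,"rx":0,"ry":0,"rz":0,"hand":1},{"dx":6.8,"dy":0,"dz":-1.2,"rx":0,"ry":0,"rz":0,"hand":1},{"dx":6.9,"dy":0,"dz":-0.7,"rx":0,"ry":0,"rz":0,"hand":1},{"dx":6.9,"dy":0,"dz":-0.3,"rx":0,"ry":0,"rz":0,"hand":1},{"dx":4,"dy":0,"dz":0,"rx":0,"ry":0,"rz":0,"hand":1},{"dx":0,"dy":0,"dz":0,"rx":0,"ry":0,"rz":0,"hand":1}]'
python3 -m inch '[{"dx":3,"dy":0,"dz":0,"rx":0,"ry":0,"rz":0,"hand":1},{"dx":0,"dy":0,"dz":0,"rx":0,"ry":0,"rz":0,"hand":1}]'
```

```text
clock: 28.85
position: [0.63, -0.037, 0.159]
tool_rot: [-3.141, -0.003, 0.276]
force: [-1.7, 3.2, 5.0]
grip_width: 0.011
clock: 29.05
position: [0.6325, -0.0363, 0.1589]
tool_rot: [-3.141, -0.002, 0.276]
force: [-2.7, 3.6, 3.5]
grip_width: 0.0115
```

```bash
python3 -m inch '[{"dx":2,"dy":0,"dz":0,"rx":0,"ry":0,"rz":0,"hand":1},{"dx":0,"dy":0,"dz":0,"rx":0,"ry":0,"rz":0,"hand":1}]'
python3 -m inch '[{"dx":2,"dy":0,"dz":0,"rx":0,"ry":0,"rz":0,"hand":1},{"dx":0,"dy":0,"dz":0,"rx":0,"ry":0,"rz":0,"hand":1}]'
```

```text
clock: 29.25
position: [0.6341, -0.0358, 0.1588]
tool_rot: [-3.141, -0.002, 0.276]
force: [-2.6, 5.1, 2.0]
grip_width: 0.0114
clock: 29.45
position: [0.6358, -0.0353, 0.1587]
tool_rot: [-3.141, -0.002, 0.276]
force: [-3.5, 4.4, 0.9]
grip_width: 0.0114
```

```bash
python3 -m inch '[{"dx":2,"dy":0,"dz":0,"rx":0,"ry":0,"rz":0,"hand":1},{"dx":2,"dy":0,"dz":0,"rx":0,"ry":0,"rz":0,"hand":1},{"dx":0,"dy":0,"dz":0,"rx":0,"ry":0,"rz":0,"hand":1}]'
python3 look.py 17; python3 - <<'E'
import cv2
im=cv2.imread("pics/scene17r.png")[150:240,315:405]; cv2.imwrite("pics/z17.png",cv2.resize(im,None,fx=6.5,fy=6.5,interpolation=cv2.INTER_CUBIC))
E
```

```text
clock: 29.75
position: [0.6368, -0.0352, 0.1585]
tool_rot: [-3.14, 0.005, 0.275]
force: [-24.6, 1.8, 15.2]
grip_width: 0.0112
[ 0.02277765  0.62327459 -0.09139988  1.62308073  0.06735029  0.90288434
 -1.38901137] 29.85
```

View pics/z17.png

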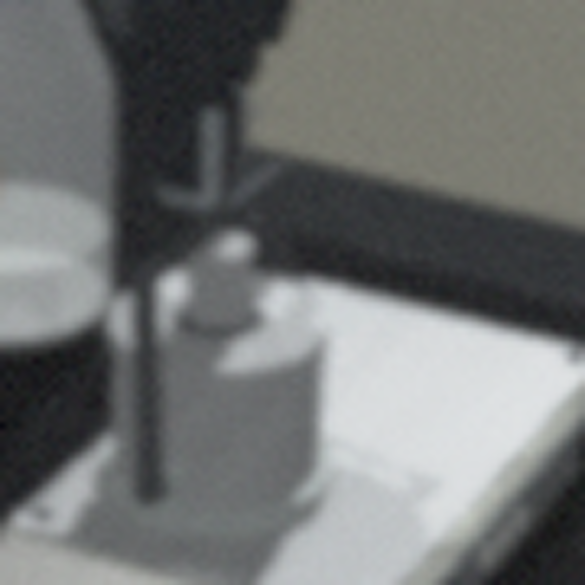

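The force jumped to 25 N, so the bail is at its stop, upright over the knob at (150,390). I ease slightly, open and rise.

```bash
python3 -m inch '[{"dx":-1,"dy":0,"dz":0,"rx":0,"ry":0,"rz":0,"hand":1},{"dx":0,"dy":0,"dz":0,"rx":0,"ry":0,"rz":0,"hand":0.5},{"dx":0,"dy":0,"dz":0,"rx":0,"ry":0,"rz":0,"hand":0.3},{"dx":0,"dy":0,"dz":0,"rx":0,"ry":0,"rz":0,"hand":0.3},{"dx":0,"dy":0,"dz":-10,"rx":0,"ry":0,"rz":0,"hand":0.3},{"dx":0,"dy":0,"dz":-25,"rx":0,"ry":0,"rz":0,"hand":0.3},{"dx":0,"dy":0,"dz":-40,"rx":0,"ry":0,"rz":0,"hand":0.3},{"dx":0,"dy":0,"dz":-40,"rx":0,"ry":0,"rz":0,"hand":0.3}]'
python3 -m inch '[{"dx":-30,"dy":0,"dz":0,"rx":0,"ry":0,"rz":0,"hand":0.3},{"dx":-45,"dy":0,"dz":0,"rx":0,"ry":0,"rz":0,"hand":0.3},{"dx":-45,"dy":0,"dz":0,"rx":0,"ry":0,"rz":0,"hand":0.3},{"dx":0,"dy":0,"dz":0,"rx":0,"ry":0,"rz":0,"hand":0.3}]'
python3 look.py 18; python3 - <<'E'
from h import *
np.set_printoptions(precision=4,suppress=True)
y=.2805; M=np.array([[np.cos(y),np.sin(y)],[-np.sin(y),np.cos(y)]])
for n in("top","scene"):
    P=cloud(n,np.load(n+"18.npy")).reshape(-1,3); m=(P[:,:2]-[.6265,-.0355])@M.T
    near=np.hypot(P[:,0]-.6265,P[:,1]+.0355)
    t=(abs(m[:,0])<.03)&(abs(m[:,1])<.012)&(P[:,2]>.155)&(P[:,2]<.19); print(n,"tab",t.sum(),np.median(np.c_[m[t],P[t][:,2]],0),P[t][:,2].max() if t.any() else 0)
    c=(abs(m[:,0])<.03)&(abs(m[:,1])>.015)&(abs(m[:,1])<.056)&(P[:,2]>.135)&(P[:,2]<.155); q=np.c_[m[c],P[c][:,2]]; print(" crossbar",c.sum(),np.median(q,0),q.min(0),q.max(0))
    F=P[(near<.042)&(P[:,2]>.1)&(P[:,2]<.122)]; print(" flange",np.median(F[:,2]),len(F))
E
```

```text
clock: 30.65
position: [0.6384, -0.0351, 0.2759]
tool_rot: [-3.141, -0.002, 0.276]
force: [0.4, -0.1, -0.3]
grip_width: 0.03
clock: 31.05
position: [0.5189, -0.0698, 0.2748]
tool_rot: [3.141, -0.001, 0.273]
force: [2.6, -0.6, 0.9]
grip_width: 0.0294
[ 0.09412191  0.31825359 -0.09803064  1.80292738  0.0353247   1.01833426
 -1.31321544] 31.15
top tab 56 [0.0016 0.0005 0.178 ] 0.18447081218682915
 crossbar 170 [0.0019 0.     0.1502] [-0.003  -0.0533  0.1358] [0.0077 0.0528 0.155 ]
 flange 0.110604156678904 903
scene tab 60 [0.0044 0.0022 0.1692] 0.18217948061198375
 crossbar 108 [0.0032 0.0206 0.149 ] [-0.0002 -0.0543  0.135 ] [0.0088 0.0533 0.1529]
 flange 0.1107729901477606 424
```

View pics/scene18r.png

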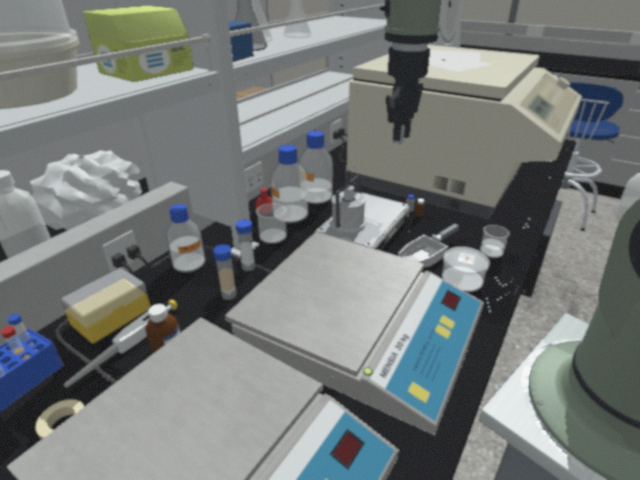

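View pics/top18r.png

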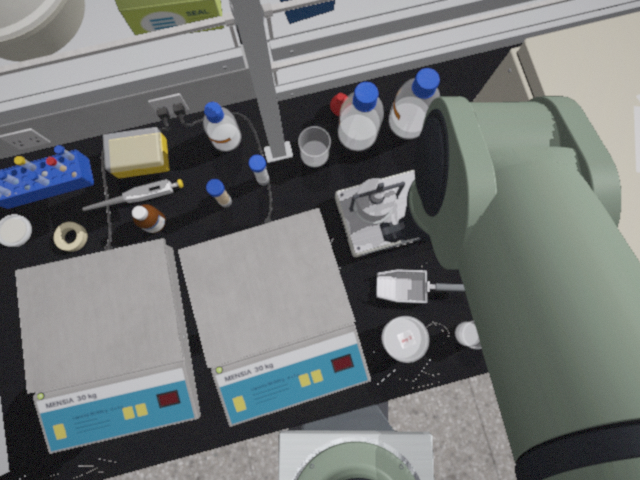

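The lid is home and the bail is upright; crossbar and tab x are +2–3 and +2–4 mm, against +3.4/+4.4 expected at the stop. To be sure it has not been dragged back on release, I push it once more with closed fingers from the front.

```bash
python3 -m inch '[{"dx":15,"dy":-2,"dz":30,"rx":0,"ry":0,"rz":0,"hand":1},{"dx":15,"dy":0,"dz":40,"rx":0,"ry":0,"rz":0,"hand":1},{"dx":15,"dy":0,"dz":35,"rx":0,"ry":0,"rz":0,"hand":1},{"dx":15,"dy":0,"dz":10,"rx":0,"ry":0,"rz":0,"hand":1},{"dx":15,"dy":0,"dz":0,"rx":0,"ry":0,"rz":0,"hand":1},{"dx":0,"dy":0,"dz":0,"rx":0,"ry":0,"rz":0,"hand":1}]' 20
python3 - <<'E'
from h import *
p,r=pose(); y=.2805; J=np.array([.6265,-.0355,.065]); X=np.array([np.cos(y),np.sin(y),0]); d=p-J; print(p,d@X,d@[-X[1],X[0],0])
E
```

```text
clock: 31.75
position: [0.597, -0.0439, 0.1582]
tool_rot: [-3.141, -0.003, 0.277]
force: [-0.7, -0.2, 0.9]
grip_width: 0.0
[ 0.59701048 -0.0438505   0.15817433] -0.03064870311782057 0.0001396232866938612
```

```bash
python3 -m inch '[{"dx":8,"dy":0,"dz":0,"rx":0,"ry":0,"rz":0,"hand":1},{"dx":6,"dy":0,"dz":0,"rx":0,"ry":0,"rz":0,"hand":1},{"dx":3,"dy":0,"dz":0,"rx":0,"ry":0,"rz":0,"hand":1},{"dx":0,"dy":0,"dz":0,"rx":0,"ry":0,"rz":0,"hand":1}]'
python3 -m inch '[{"dx":2,"dy":0,"dz":0,"rx":0,"ry":0,"rz":0,"hand":1},{"dx":0,"dy":0,"dz":0,"rx":0,"ry":0,"rz":0,"hand":1}]'
```

```text
clock: 32.15
position: [0.6117, -0.0405, 0.1591]
tool_rot: [-3.141, -0.002, 0.276]
force: [0.4, 0.5, -0.6]
grip_width: 0.0
clock: 32.35
position: [0.6133, -0.0401, 0.159]
tool_rot: [-3.141, -0.002, 0.276]
force: [-0.2, -0.7, -0.2]
grip_width: -0.0002
```

```bash
python3 -m inch '[{"dx":2,"dy":0,"dz":0,"rx":0,"ry":0,"rz":0,"hand":1},{"dx":0,"dy":0,"dz":0,"rx":0,"ry":0,"rz":0,"hand":1}]'
python3 -m inch '[{"dx":1.5,"dy":0,"dz":0,"rx":0,"ry":0,"rz":0,"hand":1},{"dx":0,"dy":0,"dz":0,"rx":0,"ry":0,"rz":0,"hand":1}]'
python3 -m inch '[{"dx":1.5,"dy":0,"dz":0,"rx":0,"ry":0,"rz":0,"hand":1},{"dx":0,"dy":0,"dz":0,"rx":0,"ry":0,"rz":0,"hand":1}]'
```

```text
clock: 32.55
position: [0.6153, -0.0395, 0.159]
tool_rot: [-3.141, -0.002, 0.276]
force: [-0.1, -0.2, -0.1]
grip_width: -0.0002
clock: 32.75
position: [0.6167, -0.0391, 0.1589]
tool_rot: [-3.141, -0.002, 0.276]
force: [-0.1, 0.1, -0.7]
grip_width: 0.0
clock: 32.95
position: [0.6175, -0.0389, 0.1588]
tool_rot: [-3.141, -0.001, 0.276]
force: [-5.1, -1.1, 2.5]
grip_width: -0.0005
```

```bash
python3 -m inch '[{"dx":1,"dy":0,"dz":0,"rx":0,"ry":0,"rz":0,"hand":1},{"dx":0,"dy":0,"dz":0,"rx":0,"ry":0,"rz":0,"hand":1}]'
python3 -m inch '[{"dx":-20,"dy":0,"dz":0,"rx":0,"ry":0,"rz":0,"hand":1},{"dx":-40,"dy":0,"dz":-20,"rx":0,"ry":0,"rz":0,"hand":1},{"dx":-40,"dy":0,"dz":-40,"rx":0,"ry":0,"rz":0,"hand":1},{"dx":-10,"dy":0,"dz":-40,"rx":0,"ry":0,"rz":0,"hand":1},{"dx":0,"dy":0,"dz":0,"rx":0,"ry":0,"rz":0,"hand":1}]'
python3 look.py 19; python3 - <<'E'
from h import *
np.set_printoptions(precision=4,suppress=True)
y=.2805; M=np.array([[np.cos(y),np.sin(y)],[-np.sin(y),np.cos(y)]])
for n in("top","scene"):
    P=cloud(n,np.load(n+"19.npy")).reshape(-1,3); m=(P[:,:2]-[.6265,-.0355])@M.T
    c=(abs(m[:,0])<.03)&(abs(m[:,1])>.015)&(abs(m[:,1])<.056)&(P[:,2]>.135)&(P[:,2]<.155); q=np.c_[m[c],P[c][:,2]]; print(n," crossbar",c.sum(),np.median(q,0))
    near=np.hypot(P[:,0]-.6265,P[:,1]+.0355);F=P[(near<.042)&(P[:,2]>.1)&(P[:,2]<.122)]; print(" flange",np.median(F[:,2]),len(F))
    # bystander change vs start
    a=cv2.imread(f"pics/{n}0.png").astype(int); b=cv2.imread(f"pics/{n}19r.png").astype(int); df=cv2.blur(abs(a-b).max(2).astype(np.float32),(5,5))>35
    k,l,st,ce=cv2.connectedComponentsWithStats(df.astype(np.uint8)); print([tuple(s) for s in st[1:] if s[4]>25])
E
```

```text
clock: 33.15
position: [0.6177, -0.0389, 0.1588]
tool_rot: [-3.141, 0.001, 0.275]
force: [-10.2, -2.4, 6.7]
grip_width: 0.0002
clock: 33.65
position: [0.5182, -0.0681, 0.259]
tool_rot: [3.139, -0.009, 0.274]
force: [0.7, -0.0, -0.8]
grip_width: -0.0002
[ 0.09684816  0.33055042 -0.10293138  1.8411611   0.03974219  0.96772116
 -1.31827486] 33.75
top  crossbar 170 [0.0018 0.0002 0.15  ]
 flange 0.11073049065204532 903
[(np.int32(360), np.int32(111), np.int32(280), np.int32(369), np.int32(48808)), (np.int32(351), np.int32(177), np.int32(55), np.int32(32), np.int32(771)), (np.int32(368), np.int32(203), np.int32(8), np.int32(9), np.int32(41)), (np.int32(396), np.int32(274), np.int32(10), np.int32(8), np.int32(40)), (np.int32(396), np.int32(293), np.int32(7), np.int32(6), np.int32(35)), (np.int32(634), np.int32(301), np.int32(6), np.int32(24), np.int32(125))]
scene  crossbar 105 [0.0032 0.0234 0.1483]
 flange 0.1107738668116511 418
[(np.int32(380), np.int32(0), np.int32(62), np.int32(148), np.int32(5497)), (np.int32(338), np.int32(184), np.int32(61), np.int32(63), np.int32(1192)), (np.int32(598), np.int32(186), np.int32(42), np.int32(112), np.int32(993)), (np.int32(331), np.int32(195), np.int32(6), np.int32(5), np.int32(26)), (np.int32(335), np.int32(204), np.int32(5), np.int32(9), np.int32(29)), (np.int32(422), np.int32(250), np.int32(7), np.int32(9), np.int32(55))]
```

View pics/scene19.png

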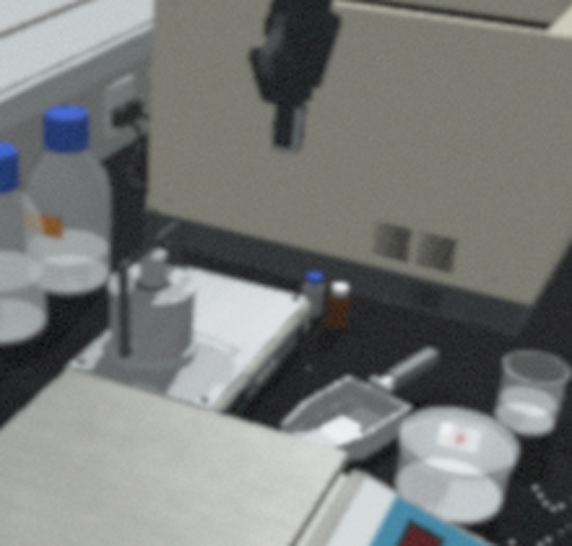

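The stop is confirmed: force rose to 10 N with no further travel. Lid, bail and scoop are all in place and nothing else moved. I hand in.

```bash
python3 -c "
from workcell import bot
print(bot.job_done())"
```

```text
the job is handed in; nothing more can be done
None
```

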